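# Fetch the check-standard vial from among the reagent bottles

### The job

Before the moisture run, the check-standard vial (blue cap) must stand in the empty hole of the aluminium feed block, beside the sample vial with the red cap. It is hemmed in by the three amber reagent bottles of the round spill tray: first stand all three bottles in the card sample tray, then, while they wait there, bring the vial over to the block and seat it upright in the empty hole, and last put each bottle back into the cup that has the colour of its cap. Lower the bottles, never drop them, tip nothing over, and leave the red-capped vial standing in its hole.

Things in the scene. Friction and masses are not known exactly. Their poses are not given: they have to be found in the camera images.
- bottle_white: amber glass reagent bottle with a white screw cap, one of three alike but for the cap colour: body 60 mm in diameter up to height 112 mm, then the cap, 31 to 33 mm in diameter, from 112 to 132 mm; 0.2 to 0.45 kg, closed. Grip the cap from above. Origin: centre of its underside; z up the bottle. At the start it stands in the white cup
- bottle_yellow: amber glass reagent bottle with a yellow screw cap, one of three alike but for the cap colour: body 60 mm in diameter up to height 112 mm, then the cap, 31 to 33 mm in diameter, from 112 to 132 mm; 0.2 to 0.45 kg, closed. Grip the cap from above. Origin: centre of its underside; z up the bottle. At the start it stands in the yellow cup
- bottle_green: amber glass reagent bottle with a green screw cap, one of three alike but for the cap colour: body 60 mm in diameter up to height 112 mm, then the cap, 31 to 33 mm in diameter, from 112 to 132 mm; 0.2 to 0.45 kg, closed. Grip the cap from above. Origin: centre of its underside; z up the bottle. At the start it stands in the green cup
- cup_white: white plastic cup on the round grey spill tray, fixed: home of the bottle with the white cap. 18 mm high; inside 66 mm wide at the floor, flaring to 77 mm at the rim (82 mm outside). Origin: centre of its underside, 6 mm above the bench; its inner floor is 3 mm above the origin. The three cups stand 120 degrees apart round the tray, in any order, centres 57 mm from the vial's axis
- cup_yellow: yellow plastic cup on the round grey spill tray, fixed: home of the bottle with the yellow cap. 18 mm high; inside 66 mm wide at the floor, flaring to 77 mm at the rim (82 mm outside). Origin: centre of its underside, 6 mm above the bench; its inner floor is 3 mm above the origin. The three cups stand 120 degrees apart round the tray, in any order, centres 57 mm from the vial's axis
- cup_green: green plastic cup on the round grey spill tray, fixed: home of the bottle with the green cap. 18 mm high; inside 66 mm wide at the floor, flaring to 77 mm at the rim (82 mm outside). Origin: centre of its underside, 6 mm above the bench; its inner floor is 3 mm above the origin. The three cups stand 120 degrees apart round the tray, in any order, centres 57 mm from the vial's axis
- vial_blue: clear glass vial, white label, blue cap, the check standard: body 22 mm in diameter up to height 44 mm, cap 17 mm in diameter from 44 to 53 mm; about 25 g. Origin: centre of its underside; z up. It starts in the middle of the round tray, origin 16 mm above the bench, in a white pedestal whose rim is 28 mm above the bench (26 mm wide inside, 33 mm outside).
- vial_red: clear glass vial, white label, red cap, the sample, same size as the blue-capped one (22 mm in diameter, 53 mm high). It stands in the other hole of the feed block, 60 mm from the empty one, and stays there. Origin: centre of its underside, 14 mm above the bench
- free_hole (a point): centre of the mouth of the empty hole in the fixed aluminium feed block (56 x 116 mm, 32 mm high: the mouth is 32 mm above the bench). The hole is 28 mm in diameter, chamfered 4 mm round its mouth, 18 mm deep: a seated vial's underside is 14 mm above the bench. The point's y axis runs along the block, away from the hole with the red-capped vial; z up
- side_tray: fixed, empty card sample tray, the side area: 175 mm along its x, 190 mm along its y, walls 44 mm high and 3 mm thick, open on top; floor 2 mm above the bench. Origin: centre of its underside. Three bottles stand in it, for example at (-35, 46), (-35, -46) and (42, 0) mm from its middle along its x and y

How it is judged:
On the way, in this order (a step that is already met when the one before it is completed fails the run):
1. all three bottles stand upright, released, in the card tray, the vial still in its pedestal (x of bottle_white in the frame of side_tray between -0.062 and 0.062 m and y of bottle_white in the frame of side_tray between -0.07 and 0.07 m and z of each of bottle_white, bottle_yellow, bottle_green in the frame of side_tray below 0.008 m and angle between each of bottle_white, bottle_yellow, bottle_green's own z axis and vertical below 0.08 rad and contact force between each of bottle_white, bottle_yellow, bottle_green and the fingers below 0.1 N and x of bottle_yellow in the frame of side_tray between -0.062 and 0.062 m and y of bottle_yellow in the frame of side_tray between -0.07 and 0.07 m and x of bottle_green in the frame of side_tray between -0.062 and 0.062 m and y of bottle_green in the frame of side_tray between -0.07 and 0.07 m and distance of vial_blue from where it was at the start of the episode below 0.012 m), for 0.2 s.
2. the blue-capped vial stands released in the empty hole of the feed block while all three bottles still stand in the card tray (horizontal distance between vial_blue and free_hole below 0.007 m and z of vial_blue in the frame of free_hole below -0.013 m and angle between vial_blue's own z axis and vertical below 0.12 rad and contact force between each of vial_blue, bottle_white, bottle_yellow, bottle_green and the fingers below 0.1 N and x of bottle_white in the frame of side_tray between -0.062 and 0.062 m and y of bottle_white in the frame of side_tray between -0.07 and 0.07 m and z of each of bottle_white, bottle_yellow, bottle_green in the frame of side_tray below 0.008 m and angle between each of bottle_white, bottle_yellow, bottle_green's own z axis and vertical below 0.08 rad and x of bottle_yellow in the frame of side_tray between -0.062 and 0.062 m and y of bottle_yellow in the frame of side_tray between -0.07 and 0.07 m and x of bottle_green in the frame of side_tray between -0.062 and 0.062 m and y of bottle_green in the frame of side_tray between -0.07 and 0.07 m), for 0.2 s.
At the end, for the whole second after the job is handed in: Each bottle stands upright on the floor of the cup of its cap's colour (8 mm off axis, 4 mm off the floor, 4.5 degrees), the blue-capped vial is seated in the once empty hole (7 mm, 5 mm, 7 degrees), the red-capped vial still stands in its hole (moved under 12 mm); all released and at rest (horizontal distance between bottle_white and cup_white below 0.008 m and z of bottle_white in the frame of cup_white below 0.007 m and angle between each of bottle_white, bottle_yellow, bottle_green's own z axis and vertical below 0.08 rad and contact force between each of bottle_white, bottle_yellow, bottle_green, vial_blue and the fingers below 0.1 N and linear speed of each of bottle_white, bottle_yellow, bottle_green, vial_blue below 0.02 m/s and horizontal distance between bottle_yellow and cup_yellow below 0.008 m and z of bottle_yellow in the frame of cup_yellow below 0.007 m and horizontal distance between bottle_green and cup_green below 0.008 m and z of bottle_green in the frame of cup_green below 0.007 m and horizontal distance between vial_blue and free_hole below 0.007 m and z of vial_blue in the frame of free_hole below -0.013 m and angle between each of vial_blue, vial_red's own z axis and vertical below 0.12 rad and distance of vial_red from where it was at the start of the episode below 0.012 m); the robot touches nothing.
It fails at once if a bottle is tipped by more than 35 degrees (angle between any of bottle_white, bottle_yellow, bottle_green's own z axis and vertical above 0.6 rad).
It fails at once if the red-capped vial is lifted out, shoved or knocked over (distance of vial_red from where it was at the start of the episode above 0.015 m or angle between vial_red's own z axis and vertical above 0.5 rad).
It fails at once if the blue-capped vial is tipped over (angle between vial_blue's own z axis and vertical above 0.8 rad).
It fails at once if a bottle is dropped (falls freely, faster than 0.6 m/s) ((linear speed of bottle_white above 0.6 m/s and contact force between bottle_white and the fingers below 0.1 N) or (linear speed of bottle_yellow above 0.6 m/s and contact force between bottle_yellow and the fingers below 0.1 N) or (linear speed of bottle_green above 0.6 m/s and contact force between bottle_green and the fingers below 0.1 N)).
It also fails if it takes over 134 s, if anything falls off the work surface, if the arm or the gripper's body presses on something with over 40 N, if the wrist force passes 120 N, or if a joint passes its speed limit or range.

### The arm

A 7-joint arm with a two-finger parallel gripper is mounted at the origin on a cart in front of the work surface, level with it; the furniture and walls round the work are solid. World frame = base frame: x ahead of the robot, y to its left, z up, the work surface at z = 0. Lengths are in m, angles in rad, forces in N, time in s.
With the tool pointing down it reaches from about 0.4 to 0.85 m from the base axis. Payload 10.4 kg.
Tool frame: the origin (TCP) lies midway between the tips of the shut fingers; the grasp point (between the pads) lies bot.grip_depth behind it (bot.grip_depth is the distance from the TCP to the grasp point, in m); z points along the fingers, x is the direction in which the jaws open and shut, and the axes are right-handed (so a half turn about z gives the same grasp; the last joint's range is limited). The gripper opens to 87 mm and grips with 3 to 60 N. Pads are 19 mm wide; open, the fingers measure 117 mm over their backs; the gripper's body (75 mm by 190 mm) begins 51 mm behind the grasp point.
Start: joints at [-1.231, 0.332, -0.065, 1.46, 0.022, 1.35, -0.088], TCP at [0.222, 0.584, 0.223] pointing down, gripper open.
Joint ranges: [-2.6, 2.6], [-0.5, 2.12], [-1.47, 1.34], [0.16, 2.42], [-1.27, 4.41], [0.06, 2.06], [-2.6, 2.6]. Speed limits (rad/s): [2.22, 2.22, 2.79, 2.79, 3.14, 3.14, 3.14].

### API

Orientations are given as a unit quaternion [x, y, z, w].
In Python, from cell import bot gives the robot as it stands.
- The arm moves only by the tool play_rows, never from a script. Its argument "increments" is a list of rows, each a list of 5 numbers: the closure, from 0 (fully open) to 1 (shut), then the shift along the world's x, y, z normalised to -1 to 1, where 1 is 100 mm, then the turn about the world's z normalised to -1 to 1, where 1 is pi rad. In form: [[gripper, x, y, z, twist], ...]. A call has 1 to 8 rows; each row is the pose to reach, as a shift and turn from the pose commanded when the call began, turning the shorter way round; what a row does not reach only later rows make up. A row lasts 1/10 s, in which the tool goes at most 50 mm and 8.59 degrees, less where a joint would pass 70% of its speed; a pose out of reach is approached as far as the arm can. A call with a number of a shift or a turn outside -1 to 1 is refused whole. A call with a gripper value outside its range is refused whole. The fingers move at their own pace and stop on an object; "force" is the grip in N (left out, the last holds). Time passes only in rows, so rows that repeat a pose let the fingers close. It gives the time, the measured TCP pose, the force and the opening at its end, in the units of the state.
- bot.get_state(): the state, without advancing time (a new reading comes with each control period).
- bot.capture(name): name is "side" or "top"; returns a dict with "image" (480x640x3 uint8, blue, green, red), "fx", "fy", "cx", "cy" (pixels), "R" (3x3) and "t" (3): a world point X has camera coordinates R X + t. Camera axes: x right, y down, z forward; pixel columns grow to the right and rows downward; lengths in m; the calibration is good to about 2 mm. A picture is of the moment at which its call begins. There is no depth.
- bot.finish_job(): hands the job in, once; it reports no verdict.
Trained networks look in a picture, given as the dict that the camera call returned (one of the last four; its "shot" number tells which), for a name from the list of things; names that differ only in an ending like _2 or _b are one class to them, and where a whole thing is asked for, a point or a joint stands for the part that bears it (a point fixed in the world has none). Each returns a list of dicts, best first, with "score" (0 to 1); they miss things now and then, are a little off and sometimes report something else, mostly with a low value. They report only what shows in the picture. A call takes as long as a camera call.
- bot.search_frame(target, picture): "extent" ([left, top, width, height] in pixels, round what is visible of it).
- bot.regions_of(target, picture): "region" (480x640 bool, what is visible of it) and "extent" ([left, top, width, height] in pixels, round what is visible of it).
The state is a dict: "t": time; "qpos": joint angles; "joint_velocities": joint speeds; "tau": joint torques, N m; "eef_pos": TCP position; "orientation": TCP orientation; "wrist_force": force on the tool from outside, world axes, zero at the start; "moment": the same for the moment, N m; "width": finger opening in m.
Only numpy, scipy, OpenCV 4.12 (cv2) and the standard library are available. Lean on these libraries where they do the work, as an engineer would, in place of code of your own. Each camera call takes 0.05 s, during which the arm holds its last target.

## Working session

There is one attempt and no reset: what is moved stays moved. The work goes in short steps, Python scripts to look and compute and a tool call to move; the robot and the scene stay as the last step left them, time stands still between calls to the robot, and variables do not carry over. Pictures are saved under pics/ and viewed, and the job is handed in when it is done.

Besides the shell and the picture viewer there is one more tool, called after "Emit:" as a command line: name --pt "numbers of a row" for each row, then --argument value for the rest. play_rows: Moves the arm, as the interface text tells. Its arguments: {"type":"object","properties":{"increments":{"type":"array"},"force":{"type":"number"}},"required":["increments"]}

```bash
ls; mkdir -p pics; python3 - <<'E'
from cell import bot
import cv2
s=bot.get_state(); print(s, bot.grip_depth)
for n in("top","side"):
    c=bot.capture(n); cv2.imwrite(f"pics/{n}0.png",c["image"]); print(n,c["fx"],c["fy"],c["cx"],c["cy"],c["R"],c["t"],c["shot"])
    for k in["bottle_white","bottle_yellow","bottle_green","cup_white","cup_yellow","cup_green","vial_blue","vial_red","free_hole","side_tray"]:
        try: print(k,[(r["extent"],round(r["score"],2)) for r in bot.search_frame(k,c)][:3])
        except Exception as e: print(k,e)
E
```

```text
pics
{'t': 0.0, 'qpos': array([-1.23061874,  0.33287459, -0.06468438,  1.4608982 ,  0.02159217,
        1.34991722, -0.08852362]), 'joint_velocities': array([ 0.00017221, -0.00167707,  0.00184374, -0.00084263,  0.00016144,
       -0.00051664, -0.00043684]), 'tau': array([ 7.21682791e-04, -6.23248458e+01,  2.51893443e-02, -3.89883506e+01,
       -6.12359704e-02,  3.98582197e-02,  1.29198047e-04]), 'eef_pos': array([0.2216736 , 0.58396709, 0.22177279]), 'orientation': array([ 8.23070612e-01,  5.67938620e-01, -5.59000089e-04,  4.23255161e-04]), 'wrist_force': array([-0.24829433, -0.00519716,  0.01621015]), 'moment': array([ 0.07889264,  0.03825853, -0.01107517]), 'width': 0.08730491792412304} 0.0187
top 505.8071212939691 505.8071212939691 321.3530071845095 238.68903560820965 [[ 0.02431346 -0.99945241  0.02244418]
 [-0.98014753 -0.02825084 -0.19624653]
 [ 0.19677313 -0.01722718 -0.98029769]] [0.0226922  0.46548511 0.90270081] 1
bottle_white [([318.1, 207.1, 35.1, 36.7], 0.82)]
bottle_yellow [([283.6, 244.7, 30.0, 42.8], 0.78)]
bottle_green [([263.2, 200.0, 32.2, 37.5], 0.72), ([105.8, 19
[... 413 characters left out ...]
, 101.4], 0.66)]
side 615.4439524595285 615.4439524595285 322.5928756546065 234.96636688238468 [[ 0.84968353 -0.52675803  0.02374595]
 [-0.28910204 -0.50304995 -0.81446961]
 [ 0.44097381  0.68517642 -0.57972008]] [-0.36548517  0.2276591   1.09182173] 2
bottle_white [([330.2, 212.9, 29.7, 61.9], 0.91)]
bottle_yellow []
bottle_green [([311.4, 189.0, 29.6, 54.6], 0.71)]
cup_white [([320.8, 256.7, 43.3, 21.5], 0.67)]
cup_yellow [([279.1, 255.6, 35.3, 20.7], 0.51)]
cup_green []
vial_blue [([317.5, 235.6, 9.2, 17.3], 0.68)]
vial_red [([363.5, 309.9, 14.8, 22.1], 0.71), ([279.5, 254.2, 36.3, 21.3], 0.57)]
free_hole [([350.5, 314.7, 70.9, 36.7], 0.65)]
side_tray [([206.6, 164.3, 102.6, 72.1], 0.68)]
```

View pics/top0.png

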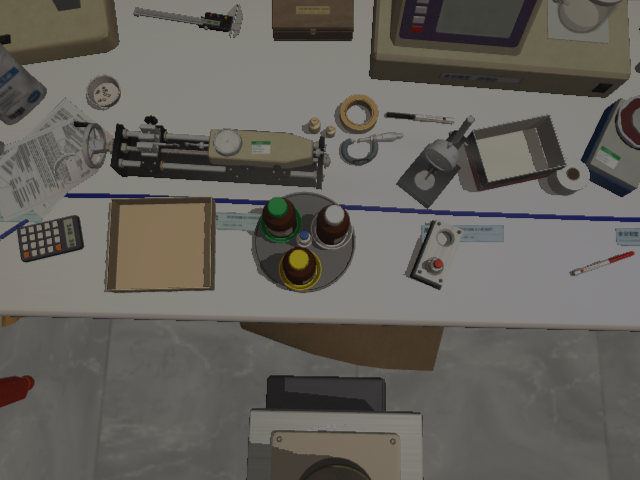

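View pics/side0.png

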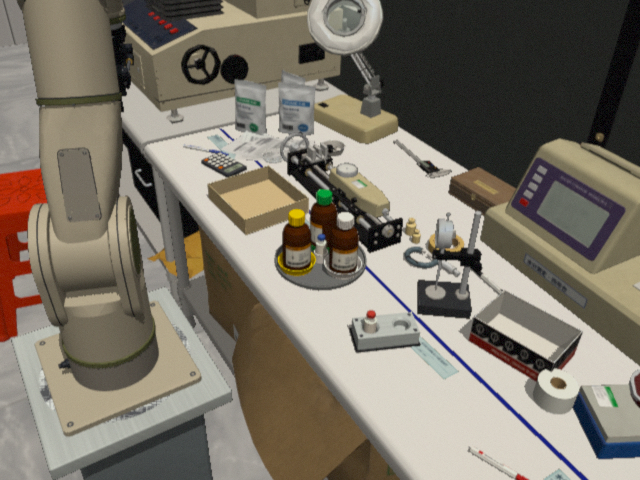

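```bash
cat > h.py <<'E'
import numpy as np, cv2
def ray(c,u,v):
    R=np.array(c["R"]);t=np.array(c["t"]);C=-R.T@t
    d=R.T@np.array([(u-c["cx"])/c["fx"],(v-c["cy"])/c["fy"],1.0]); return C,d
def atz(c,u,v,z):
    C,d=ray(c,u,v); return (C+d*(z-C[2])/d[2])
def proj(c,X):
    p=np.array(c["R"])@np.array(X)+np.array(c["t"]); return np.array([c["fx"]*p[0]/p[2]+c["cx"],c["fy"]*p[1]/p[2]+c["cy"]])
def tri(*cuv):
    A=np.zeros((3,3));b=np.zeros(3)
    for c,u,v in cuv:
        C,d=ray(c,u,v);d/=np.linalg.norm(d);P=np.eye(3)-np.outer(d,d);A+=P;b+=P@C
    return np.linalg.solve(A,b)
def crop(c,x,y,w,h,name,s):
    cv2.imwrite(name,cv2.resize(c["image"][y:y+h,x:x+w],None,fx=s,fy=s,interpolation=cv2.INTER_CUBIC))
E
python3 - <<'E'
from h import *
from cell import bot
import pickle
t=bot.capture("top");s=bot.capture("side")
pickle.dump((t,s),open("c0.pkl","wb"))
crop(t,240,185,130,115,"pics/t1.png",6)
crop(s,265,180,120,115,"pics/s1.png",5)
crop(t,400,200,80,100,"pics/t2.png",6)
crop(s,340,300,90,60,"pics/s2.png",8)
E
```

```text
(no output)
```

View pics/t1.png

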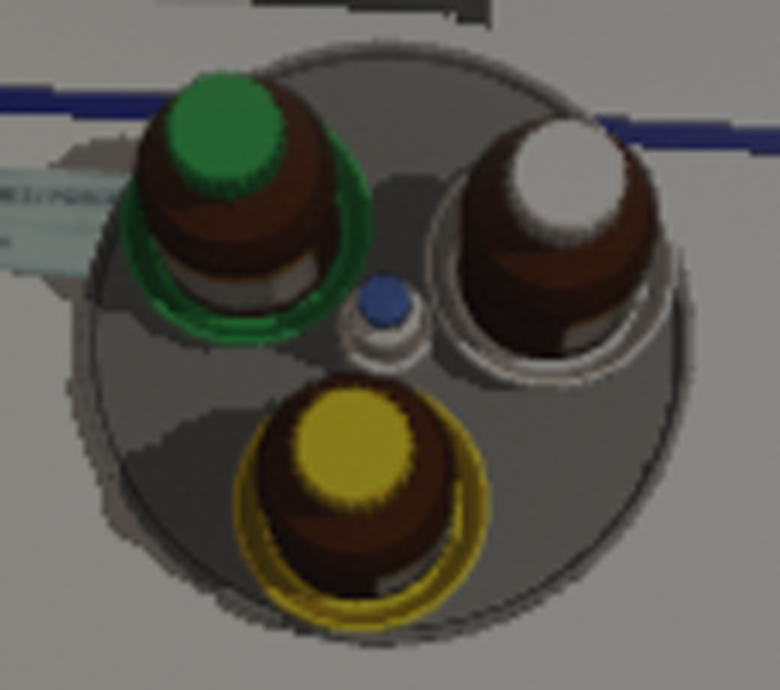

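View pics/s1.png

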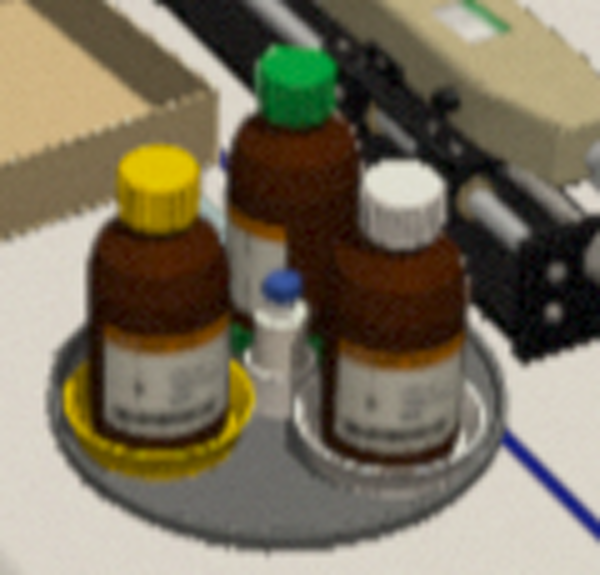

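View pics/t2.png

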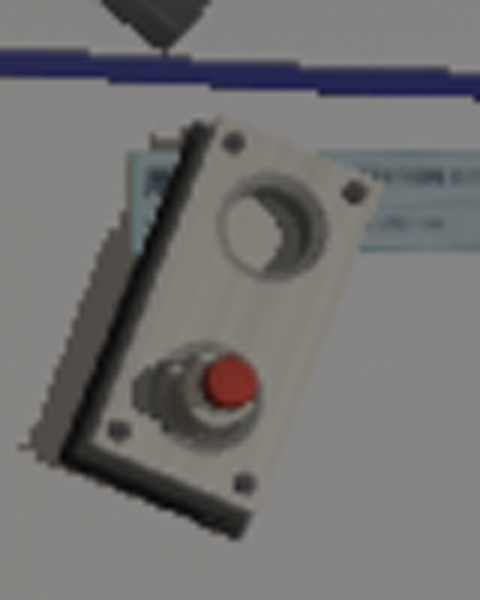

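View pics/s2.png

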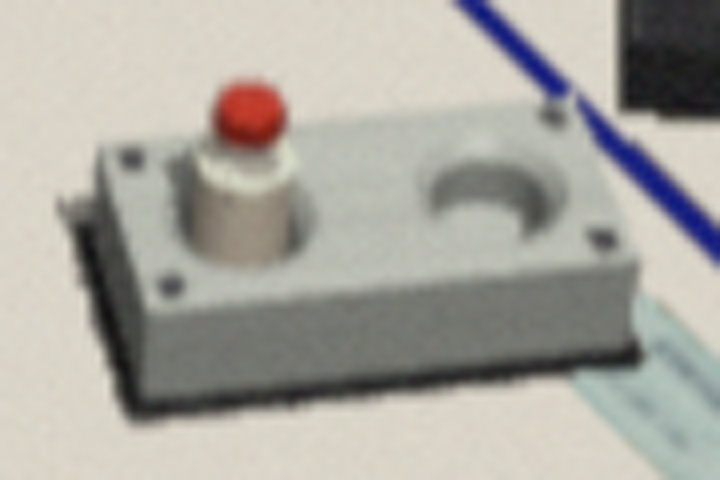

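```bash
cat > m0.py <<'E'
from h import *
import pickle
t,s=pickle.load(open("c0.pkl","rb"))
f=lambda u,v,sc,ox,oy:((u+.5)/sc-.5+ox,(v+.5)/sc-.5+oy)
T=lambda u,v:f(u,v,6,240,185); S=lambda u,v:f(u,v,5,265,180)
pts={"g":(T(226,128),S(297,68),.141),"w":(T(570,178),S(403,182),.141),"y":(T(354,442),S(158,165),.141),"b":(T(384,301),S(283,282),.069),
"red":(f(231,380,6,400,200),f(249,104,8,340,300),.067),"hole":(f(272,227,6,400,200),f(494,193,8,340,300),.032)}
for k,(a,b,z) in pts.items():
    print(k,np.round(atz(t,*a,z),4),np.round(atz(s,*b,z),4),np.round(tri((t,*a),(s,*b)),4))
print("ycup rim",np.round(atz(t,*T(361,507),.024),4), "ped",np.round(atz(t,*T(386,330),.028),4))
# tray corners
E
python3 m0.py; python3 - <<'E'
from h import *
import pickle
t,s=pickle.load(open("c0.pkl","rb"))
crop(t,95,180,130,125,"pics/t3.png",6)
crop(s,195,155,120,90,"pics/s3.png",6)
E
```

```text
g [0.5003 0.1132 0.141 ] [0.5    0.1134 0.141 ] [0.5001 0.1132 0.1411]
w [0.4887 0.0152 0.141 ] [0.4909 0.018  0.141 ] [0.4884 0.0152 0.1434]
y [0.4112 0.0739 0.141 ] [0.4115 0.0777 0.141 ] [0.4102 0.0741 0.1436]
b [0.4665 0.0681 0.069 ] [0.467  0.0681 0.069 ] [0.4667 0.068  0.0691]
red [ 0.4215 -0.1787  0.067 ] [ 0.4208 -0.1777  0.067 ] [ 0.421  -0.1783  0.0676]
hole [ 0.4768 -0.2017  0.032 ] [ 0.4768 -0.2015  0.032 ] [ 0.4767 -0.2017  0.0322]
ycup rim [0.4092 0.0742 0.024 ] ped [0.4656 0.068  0.028 ]
```

View pics/t3.png

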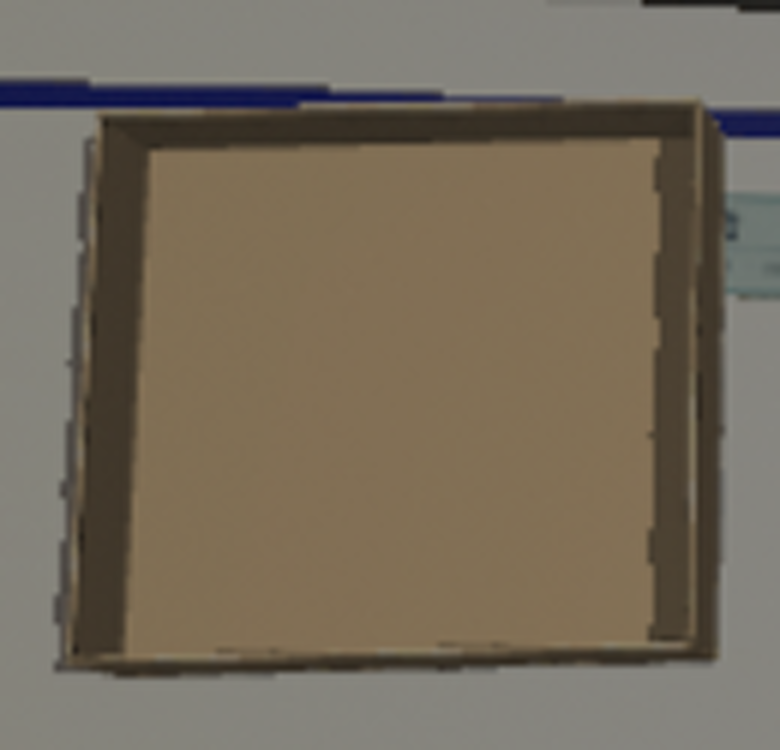

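View pics/s3.png

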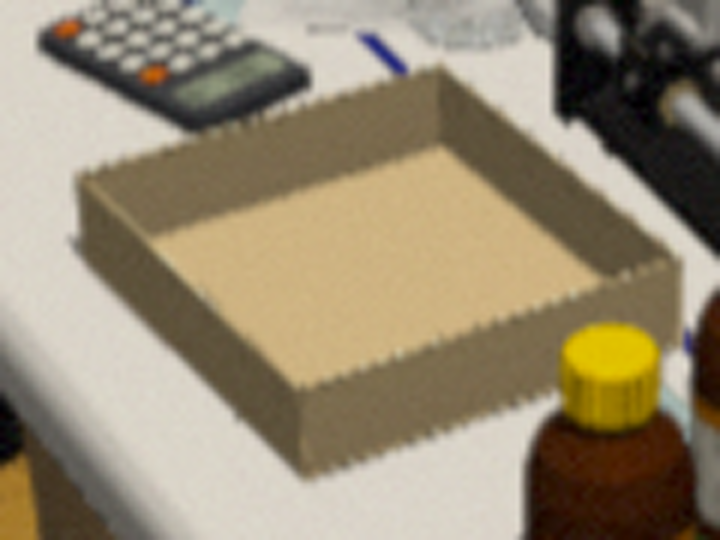

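```bash
cat > m1.py <<'E'
from m0 import *
print()
Q=lambda u,v:f(u,v,6,95,180)
C=[atz(t,*Q(*p),.044) for p in [(97,116),(703,101),(66,658),(697,648)]]
for c in C: print(np.round(c,4))
print("mean",np.mean(C,0), np.linalg.norm(C[0]-C[1]),np.linalg.norm(C[2]-C[3]),np.linalg.norm(C[0]-C[2]),np.linalg.norm(C[1]-C[3]))
V=lambda u,v:f(u,v,6,195,155)
D=[atz(s,*V(*p),.044) for p in [(441,66),(682,260),(78,177),(304,388)]]
for c in D: print(np.round(c,4))
print("mean",np.mean(D,0))
F=[atz(t,*Q(*p),.002) for p in [(150,152),(660,140),(122,655),(648,645)]]
for c in F: print(np.round(c,4))
# fit triad
P=np.array([[.5001,.1132],[.4890,.0160],[.4112,.0745]]);V0=np.array([.4667,.068])
from scipy.optimize import least_squares
def m(p): return np.array([[p[0]+.057*np.cos(p[2]+k*2*np.pi/3),p[1]+.057*np.sin(p[2]+k*2*np.pi/3)] for k in range(3)])
o=[0,2,1]
r=least_squares(lambda p:np.r_[(m(p)-P[o]).ravel(),p[:2]-V0],[.4667,.068,.93]);print(r.x,m(r.x),np.round(r.fun,4))
E
python3 m1.py
```

```text
g [0.5003 0.1132 0.141 ] [0.5    0.1134 0.141 ] [0.5001 0.1132 0.1411]
w [0.4887 0.0152 0.141 ] [0.4909 0.018  0.141 ] [0.4884 0.0152 0.1434]
y [0.4112 0.0739 0.141 ] [0.4115 0.0777 0.141 ] [0.4102 0.0741 0.1436]
b [0.4665 0.0681 0.069 ] [0.467  0.0681 0.069 ] [0.4667 0.068  0.0691]
red [ 0.4215 -0.1787  0.067 ] [ 0.4208 -0.1777  0.067 ] [ 0.421  -0.1783  0.0676]
hole [ 0.4768 -0.2017  0.032 ] [ 0.4768 -0.2015  0.032 ] [ 0.4767 -0.2017  0.0322]
ycup rim [0.4092 0.0742 0.024 ] ped [0.4656 0.068  0.028 ]

[0.5303 0.435  0.044 ]
[0.541  0.2454 0.044 ]
[0.3597 0.4264 0.044 ]
[0.3678 0.2356 0.044 ]
mean [0.44970367 0.33561506 0.044     ] 0.18995946783078702 0.1909201810683248 0.1708301369700502 0.1735137653820916
[0.5314 0.434  0.044 ]
[0.5414 0.2466 0.044 ]
[0.3587 0.4242 0.044 ]
[0.3709 0.2389 0.044 ]
mean [0.45058962 0.3359367  0.044     ]
[0.53   0.4338 0.002 ]
[0.5391 0.2674 0.002 ]
[0.3648 0.4258 0.002 ]
[0.3724 0.2596 0.002 ]
[0.46675    0.067925   0.93124422] [[0.50076966 0.1136597 ]
 [0.41013276 0.07451954]
 [0.48934758 0.01559576]] [ 0.0007  0.0005 -0.0011  0.      0.0003 -0.0004  0.     -0.0001]
```

Emit:
play_rows --pt "0.3 0.2 -0.3 0.2 0" --pt "0.3 0.4 -0.6 0.4 0" --pt "0.3 0.6 -0.95 0.5 0" --pt "0.3 0.6 -0.95 0.5 0" --force 35

```text
t: 1.6
eef_pos: [0.2866, 0.4857, 0.2752]
orientation: [0.825, 0.565, 0.002, 0.0]
wrist_force: [0.2, 0.5, 0.5]
width: 0.0646
```

Emit:
play_rows --pt "0.3 0.3 -0.45 0 0" --pt "0.3 0.6 -0.95 0 0" --pt "0.3 0.6 -0.95 0 0"

```text
t: 1.9
eef_pos: [0.3454, 0.3897, 0.273]
orientation: [0.825, 0.565, 0.0, 0.001]
wrist_force: [0.3, -0.6, 0.8]
width: 0.0613
```

Emit:
play_rows --pt "0.3 0.3 -0.45 0 0" --pt "0.3 0.6 -0.95 0 0" --pt "0.3 0.6 -0.95 0 0"

```text
t: 2.2
eef_pos: [0.4048, 0.2945, 0.2729]
orientation: [0.825, 0.565, 0.0, 0.001]
wrist_force: [0.6, 0.3, 0.6]
width: 0.061
```

Emit:
play_rows --pt "0.3 0.3 -0.45 0 0" --pt "0.3 0.6 -0.95 0 0" --pt "0.3 0.6 -0.95 0 0"

```text
t: 2.5
eef_pos: [0.4643, 0.1994, 0.2729]
orientation: [0.825, 0.565, 0.0, 0.001]
wrist_force: [-0.9, 1.3, 0.3]
width: 0.061
```

Emit:
play_rows --pt "0.3 0.2 -0.45 0 0" --pt "0.3 0.4 -0.9 0 0" --pt "0.3 0.4 -0.9 0 0" --pt "0.3 0.4 -0.9 0 0"

```text
t: 2.9
eef_pos: [0.502, 0.114, 0.2726]
orientation: [0.824, 0.567, 0.0, -0.0]
wrist_force: [-0.5, 1.1, -0.4]
width: 0.061
```

Emit:
play_rows --pt "0.3 0 0 -0.4 0" --pt "0.3 -0.01 0 -0.8 0" --pt "0.3 -0.01 0 -1 0" --pt "0.3 -0.01 0 -1 0"

```text
t: 3.3
eef_pos: [0.4985, 0.1157, 0.1698]
orientation: [0.822, 0.569, -0.002, -0.001]
wrist_force: [-1.5, 0.3, 0.8]
width: 0.0612
```

Emit:
play_rows --pt "0.3 0 0 -0.2 0" --pt "0.3 0 0 -0.4 0" --pt "0.3 0 0 -0.48 0" --pt "0.3 0 0 -0.48 0"

```text
t: 3.7
eef_pos: [0.5006, 0.1151, 0.1247]
orientation: [0.823, 0.568, -0.0, -0.0]
wrist_force: [-1.1, -0.1, 0.4]
width: 0.061
```

```bash
python3 - <<'E'
from h import *
from cell import bot
s=bot.capture("side");crop(s,255,120,150,150,"pics/s4.png",4)
print(bot.get_state()["eef_pos"])
E
```

```text
[0.50107495 0.11509538 0.12547823]
```

View pics/s4.png

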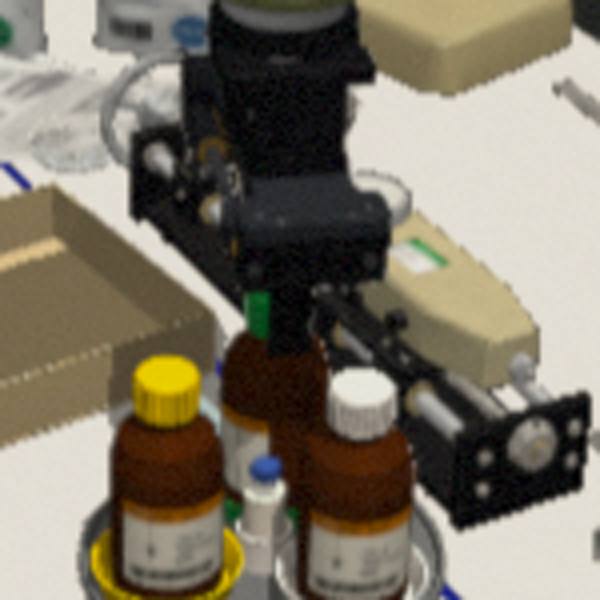

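Emit:
play_rows --pt "0.8 0 0 0 0" --pt "0.8 0 0 0 0" --pt "0.8 0 0 0 0" --pt "0.8 0 0 0 0" --pt "0.8 0 0 0 0" --force 40

```text
t: 4.25
eef_pos: [0.5009, 0.1143, 0.1248]
orientation: [0.823, 0.568, 0.0, 0.0]
wrist_force: [-0.2, -0.8, 2.1]
width: 0.0303
```

Emit:
play_rows --pt "0.8 0 0 0.1 0" --pt "0.8 0 0 0.3 0" --pt "0.8 0 0 0.55 0" --pt "0.8 0 0 0.8 0" --pt "0.8 0 0 1 0" --pt "0.8 0 0 1 0"

```text
t: 4.85
eef_pos: [0.502, 0.1146, 0.2274]
orientation: [0.823, 0.568, 0.002, 0.0]
wrist_force: [0.3, 0.4, -3.7]
width: 0.0294
```

Emit:
play_rows --pt "0.8 0 0.15 0 0" --pt "0.8 -0.02 0.4 0 0" --pt "0.8 -0.03 0.65 0 0" --pt "0.8 -0.04 0.9 0 0" --pt "0.8 -0.04 1 0 0"

```text
t: 5.35
eef_pos: [0.4951, 0.2178, 0.2227]
orientation: [0.822, 0.57, -0.001, -0.001]
wrist_force: [0.2, 0.5, -3.9]
width: 0.0298
```

Emit:
play_rows --pt "0.8 -0.02 0.25 0 0" --pt "0.8 -0.03 0.55 0 0" --pt "0.8 -0.05 0.85 0 0" --pt "0.8 -0.05 1 0 0" --pt "0.8 -0.05 1 0 0"

```text
t: 5.85
eef_pos: [0.4907, 0.3164, 0.2232]
orientation: [0.822, 0.569, -0.001, -0.0]
wrist_force: [-0.2, -0.9, -3.8]
width: 0.0301
```

Emit:
play_rows --pt "0.8 0 0.15 0 0" --pt "0.8 0 0.24 0 0" --pt "0.8 0 0.24 0 0" --pt "0.8 0 0.24 0 0"

```text
t: 6.25
eef_pos: [0.4919, 0.338, 0.2245]
orientation: [0.823, 0.568, -0.0, 0.0]
wrist_force: [0.1, 0.1, -4.4]
width: 0.0301
```

Emit:
play_rows --pt "0.8 0 0 -0.2 0" --pt "0.8 0 0 -0.5 0" --pt "0.8 0 0 -0.75 0" --pt "0.8 0 0 -0.9 0" --pt "0.8 0 0 -0.98 0" --pt "0.8 0 0 -1 0" --pt "0.8 0 0 -1 0"

```text
t: 6.95
eef_pos: [0.4922, 0.3385, 0.1254]
orientation: [0.823, 0.568, 0.001, -0.0]
wrist_force: [0.7, -0.4, -3.4]
width: 0.0296
```

Emit:
play_rows --pt "0.8 0 0 -0.03 0" --pt "0.8 0 0 -0.05 0" --pt "0.8 0 0 -0.07 0" --pt "0.8 0 0 -0.07 0"

```text
t: 7.35
eef_pos: [0.492, 0.3385, 0.1179]
orientation: [0.823, 0.568, 0.0, -0.0]
wrist_force: [-0.1, 0.8, -1.5]
width: 0.0298
```

Emit:
play_rows --pt "0.8 0 0 -0.01 0" --pt "0.8 0 0 -0.01 0"

```text
t: 7.55
eef_pos: [0.4923, 0.3386, 0.1178]
orientation: [0.823, 0.568, 0.001, -0.0]
wrist_force: [-1.6, -0.9, 6.0]
width: 0.0301
```

Emit:
play_rows --pt "0.3 0 0 0.01 0" --pt "0.3 0 0 0.01 0" --pt "0.3 0 0 0.01 0" --pt "0.3 0 0 0.01 0"

```text
t: 7.95
eef_pos: [0.4918, 0.3384, 0.1175]
orientation: [0.823, 0.568, 0.0, -0.0]
wrist_force: [-0.6, 0.4, 0.2]
width: 0.0542
```

Emit:
play_rows --pt "0.3 0 0 0.3 0" --pt "0.3 0 0 0.7 0" --pt "0.3 0 0 1 0" --pt "0.3 0 0 1 0"

```text
t: 8.35
eef_pos: [0.4936, 0.3395, 0.2224]
orientation: [0.823, 0.568, 0.004, -0.0]
wrist_force: [-0.2, 0.0, -0.4]
width: 0.0607
```

```bash
python3 - <<'E'
from h import *
from cell import bot
s=bot.capture("side");cv2.imwrite("pics/s5.png",s["image"])
print(bot.get_state()["eef_pos"])
E
```

```text
[0.49273808 0.33898095 0.2196944 ]
```

View pics/s5.png

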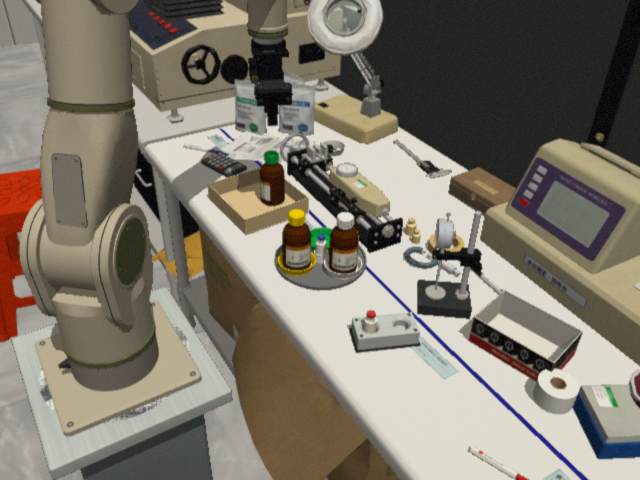

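Emit:
play_rows --pt "0.3 0 -0.5 0 0" --pt "0.3 0 -1 0 0"

```text
t: 8.6
eef_pos: [0.4908, 0.2378, 0.2158]
orientation: [0.822, 0.569, -0.001, 0.0]
wrist_force: [1.3, -0.7, 0.2]
width: 0.061
```

Emit:
play_rows --pt "0.3 0 -0.5 0 0" --pt "0.3 0 -1 0 0"

```text
t: 8.8
eef_pos: [0.4909, 0.1363, 0.2162]
orientation: [0.823, 0.568, -0.001, -0.0]
wrist_force: [1.1, -0.9, 0.9]
width: 0.0608
```

Emit:
play_rows --pt "0.3 -0.03 -0.5 0 0" --pt "0.3 -0.03 -1 0 0" --pt "0.3 -0.03 -1 0 0"

```text
t: 9.1
eef_pos: [0.4882, 0.0311, 0.2168]
orientation: [0.826, 0.564, -0.001, 0.0]
wrist_force: [0.5, 1.2, -0.4]
width: 0.0608
```

Emit:
play_rows --pt "0.3 0 -0.15 0 0" --pt "0.3 0 -0.23 0 0" --pt "0.3 0 -0.23 0 0" --pt "0.3 0 -0.23 0 0"

```text
t: 9.5
eef_pos: [0.4887, 0.016, 0.2173]
orientation: [0.823, 0.568, -0.0, -0.0]
wrist_force: [-0.6, 0.2, 0.5]
width: 0.061
```

Descend to z 0.125 (−0.092).

Emit:
play_rows --pt "0.3 0 0 -0.3 0" --pt "0.3 0 0 -0.6 0" --pt "0.3 0 0 -0.85 0" --pt "0.3 0 0 -0.92 0" --pt "0.3 0 0 -0.92 0" --pt "0.3 0 0 -0.92 0"

```text
t: 10.1
eef_pos: [0.4895, 0.0157, 0.1267]
orientation: [0.823, 0.568, 0.001, 0.0]
wrist_force: [1.4, 0.5, -0.1]
width: 0.0608
```

Emit:
play_rows --pt "0.8 0 0 0 0" --pt "0.8 0 0 0 0" --pt "0.8 0 0 0 0" --pt "0.8 0 0 0 0" --pt "0.8 0 0 0 0"

```text
t: 10.6
eef_pos: [0.489, 0.0155, 0.1258]
orientation: [0.823, 0.568, 0.0, -0.0]
wrist_force: [-0.4, 0.5, 0.4]
width: 0.0299
```

Emit:
play_rows --pt "0.8 0 0 0.1 0" --pt "0.8 0 0 0.3 0" --pt "0.8 0 0 0.55 0" --pt "0.8 0 0 0.8 0" --pt "0.8 0 0 1 0" --pt "0.8 0 0 1 0"

```text
t: 11.2
eef_pos: [0.49, 0.0153, 0.2282]
orientation: [0.823, 0.568, 0.002, 0.001]
wrist_force: [0.9, 0.5, -3.9]
width: 0.0297
```

Emit:
play_rows --pt "0.8 0 0.15 0 0" --pt "0.8 0 0.4 0 0" --pt "0.8 0 0.65 0 0" --pt "0.8 0 0.9 0 0" --pt "0.8 0 1 0 0"

```text
t: 11.7
eef_pos: [0.4878, 0.1177, 0.2242]
orientation: [0.822, 0.569, -0.001, -0.001]
wrist_force: [0.4, -0.1, -3.3]
width: 0.0299
```

Emit:
play_rows --pt "0.8 -0.1 0.25 0 0" --pt "0.8 -0.2 0.55 0 0" --pt "0.8 -0.3 0.85 0 0" --pt "0.8 -0.3 1 0 0"

```text
t: 12.1
eef_pos: [0.4571, 0.2174, 0.2247]
orientation: [0.822, 0.569, -0.001, -0.0]
wrist_force: [0.9, -1.1, -3.0]
width: 0.0298
```

Emit:
play_rows --pt "0.8 -0.15 0.25 0 0" --pt "0.8 -0.25 0.55 0 0" --pt "0.8 -0.35 0.85 0 0" --pt "0.8 -0.35 1 0 0"

```text
t: 12.5
eef_pos: [0.4223, 0.3174, 0.2248]
orientation: [0.822, 0.569, -0.001, -0.0]
wrist_force: [0.8, 1.2, -2.7]
width: 0.03
```

Emit:
play_rows --pt "0.8 -0.05 0.3 0 0" --pt "0.8 -0.11 0.5 0 0" --pt "0.8 -0.11 0.64 0 0" --pt "0.8 -0.11 0.64 0 0" --pt "0.8 -0.11 0.64 0 0"

```text
t: 13.0
eef_pos: [0.4137, 0.3781, 0.2252]
orientation: [0.823, 0.567, -0.0, 0.001]
wrist_force: [0.2, -1.3, -3.1]
width: 0.0297
```

Pick was at ~0.1258 → place at ~0.1188 (−0.107).

Emit:
play_rows --pt "0.8 0 0 -0.2 0" --pt "0.8 0 0 -0.5 0" --pt "0.8 0 0 -0.75 0" --pt "0.8 0 0 -0.9 0" --pt "0.8 0 0 -0.98 0" --pt "0.8 0 0 -1 0" --pt "0.8 0 0 -1 0"

```text
t: 13.7
eef_pos: [0.4134, 0.379, 0.1262]
orientation: [0.823, 0.568, 0.0, -0.0]
wrist_force: [-0.2, 0.6, -3.0]
width: 0.0298
```

Emit:
play_rows --pt "0.8 0 0 -0.03 0" --pt "0.8 0 0 -0.05 0" --pt "0.8 0 0 -0.07 0" --pt "0.8 0 0 -0.07 0"

```text
t: 14.1
eef_pos: [0.4129, 0.3796, 0.1188]
orientation: [0.823, 0.568, 0.0, -0.0]
wrist_force: [-0.2, 1.0, -2.4]
width: 0.0297
```

Emit:
play_rows --pt "0.8 0 0 -0.01 0" --pt "0.8 0 0 -0.015 0" --pt "0.8 0 0 -0.015 0"

```text
t: 14.4
eef_pos: [0.4133, 0.3801, 0.1186]
orientation: [0.823, 0.568, 0.001, -0.0]
wrist_force: [-1.2, -0.3, 7.2]
width: 0.0299
```

Emit:
play_rows --pt "0.3 0 0 0.01 0" --pt "0.3 0 0 0.01 0" --pt "0.3 0 0 0.01 0" --pt "0.3 0 0 0.01 0"

```text
t: 14.8
eef_pos: [0.4128, 0.3793, 0.118]
orientation: [0.823, 0.568, -0.0, 0.0]
wrist_force: [0.9, -0.7, 0.0]
width: 0.054
```

Emit:
play_rows --pt "0.3 0 0 0.3 0" --pt "0.3 0 0 0.7 0" --pt "0.3 0 0 1 0" --pt "0.3 0 0 1 0"

```text
t: 15.2
eef_pos: [0.4143, 0.3808, 0.2226]
orientation: [0.823, 0.568, 0.003, -0.001]
wrist_force: [1.1, 0.8, -0.6]
width: 0.061
```

Emit:
play_rows --pt "0.3 0 -0.5 0 0" --pt "0.3 0 -1 0 0"

```text
t: 15.4
eef_pos: [0.4122, 0.2786, 0.217]
orientation: [0.822, 0.569, -0.001, 0.0]
wrist_force: [0.1, -0.3, 1.3]
width: 0.0608
```

Emit:
play_rows --pt "0.3 0 -0.5 0 0" --pt "0.3 0 -1 0 0"

```text
t: 15.6
eef_pos: [0.4122, 0.1773, 0.2173]
orientation: [0.823, 0.568, -0.0, -0.0]
wrist_force: [0.6, -0.0, 0.7]
width: 0.0607
```

Emit:
play_rows --pt "0.3 -0.02 -0.4 0 0" --pt "0.3 -0.02 -0.8 0 0" --pt "0.3 -0.02 -1 0 0" --pt "0.3 -0.02 -1 0 0"

```text
t: 16.0
eef_pos: [0.4106, 0.0765, 0.2177]
orientation: [0.824, 0.566, -0.0, -0.0]
wrist_force: [-0.3, 0.6, -1.2]
width: 0.0607
```

```bash
python3 - <<'E'
from h import *
from cell import bot
s=bot.capture("side");crop(s,180,100,200,180,"pics/s6.png",3)
print(bot.get_state()["eef_pos"])
E
```

```text
[0.41062585 0.07851046 0.21768949]
```

View pics/s6.png

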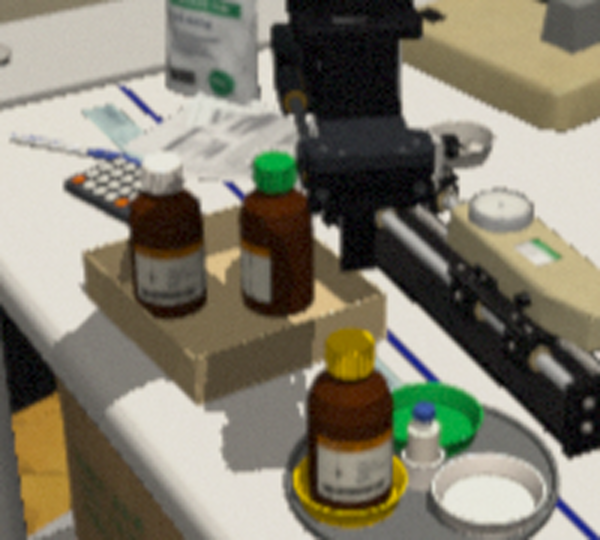

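Emit:
play_rows --pt "0.3 -0.005 -0.04 -0.3 0" --pt "0.3 -0.005 -0.04 -0.6 0" --pt "0.3 -0.005 -0.04 -0.85 0" --pt "0.3 -0.005 -0.04 -0.93 0" --pt "0.3 -0.005 -0.04 -0.93 0" --pt "0.3 -0.005 -0.04 -0.93 0"

```text
t: 16.65
eef_pos: [0.4108, 0.076, 0.126]
orientation: [0.823, 0.568, 0.0, 0.0]
wrist_force: [-0.5, 0.6, -0.0]
width: 0.061
```

Emit:
play_rows --pt "0.3 0 0 0 0" --pt "0.8 0 0 0 0" --pt "0.8 0 0 0 0" --pt "0.8 0 0 0 0" --pt "0.8 0 0 0 0" --pt "0.8 0 0 0 0"

```text
t: 17.25
eef_pos: [0.4103, 0.0753, 0.1251]
orientation: [0.823, 0.568, -0.0, -0.0]
wrist_force: [0.3, -0.6, 1.2]
width: 0.0299
```

Emit:
play_rows --pt "0.8 0 0 0.1 0" --pt "0.8 0 0 0.3 0" --pt "0.8 0 0 0.55 0" --pt "0.8 0 0 0.8 0" --pt "0.8 0 0 1 0" --pt "0.8 0 0 1 0"

```text
t: 17.85
eef_pos: [0.4114, 0.0757, 0.2276]
orientation: [0.823, 0.568, 0.002, 0.0]
wrist_force: [0.0, -0.3, -4.6]
width: 0.0297
```

Target (0.4175, 0.288): dx +0.007, dy +0.213.

Emit:
play_rows --pt "0.8 0 0.15 0 0" --pt "0.8 0 0.4 0 0" --pt "0.8 0 0.65 0 0" --pt "0.8 0 0.9 0 0" --pt "0.8 0 1 0 0"

```text
t: 18.35
eef_pos: [0.4089, 0.1782, 0.2234]
orientation: [0.822, 0.569, -0.001, -0.0]
wrist_force: [0.9, -0.3, -2.9]
width: 0.0298
```

Emit:
play_rows --pt "0.8 0.03 0.25 0 0" --pt "0.8 0.07 0.5 0 0" --pt "0.8 0.07 0.75 0 0" --pt "0.8 0.07 0.95 0 0" --pt "0.8 0.07 1 0 0" --pt "0.8 0.07 1 0 0"

```text
t: 18.95
eef_pos: [0.4169, 0.2755, 0.2244]
orientation: [0.823, 0.568, -0.001, 0.0]
wrist_force: [-0.8, 0.1, -3.8]
width: 0.0298
```

Emit:
play_rows --pt "0.8 0 0.06 -0.05 0" --pt "0.8 0 0.12 -0.3 0" --pt "0.8 0 0.12 -0.6 0" --pt "0.8 0 0.12 -0.8 0" --pt "0.8 0 0.12 -0.95 0" --pt "0.8 0 0.12 -1 0" --pt "0.8 0 0.12 -1 0"

```text
t: 19.65
eef_pos: [0.4172, 0.2867, 0.1246]
orientation: [0.823, 0.568, -0.001, 0.0]
wrist_force: [1.2, 0.5, -2.9]
width: 0.0302
```

Emit:
play_rows --pt "0.8 0 0 -0.03 0" --pt "0.8 0 0 -0.05 0" --pt "0.8 0 0 -0.07 0" --pt "0.8 0 0 -0.07 0"

```text
t: 20.05
eef_pos: [0.4174, 0.2874, 0.1182]
orientation: [0.823, 0.568, 0.0, -0.0]
wrist_force: [0.1, -0.1, -3.5]
width: 0.03
```

Emit:
play_rows --pt "0.8 0 0 -0.01 0" --pt "0.8 0 0 -0.015 0" --pt "0.8 0 0 -0.015 0"

```text
t: 20.35
eef_pos: [0.418, 0.2877, 0.1182]
orientation: [0.823, 0.568, 0.001, -0.0]
wrist_force: [-3.1, -3.8, 9.3]
width: 0.0299
```

Emit:
play_rows --pt "0.3 0 0 0.01 0" --pt "0.3 0 0 0.01 0" --pt "0.3 0 0 0.01 0" --pt "0.3 0 0 0.01 0"

```text
t: 20.75
eef_pos: [0.4173, 0.2874, 0.1175]
orientation: [0.823, 0.568, 0.0, -0.0]
wrist_force: [0.6, 0.4, -0.0]
width: 0.054
```

Emit:
play_rows --pt "0.3 0 0 0.3 0" --pt "0.3 0 0 0.7 0" --pt "0.3 0 0 1 0" --pt "0.3 0 0 1 0"

```text
t: 21.15
eef_pos: [0.419, 0.2887, 0.2219]
orientation: [0.823, 0.568, 0.004, -0.001]
wrist_force: [-0.4, 1.1, -0.1]
width: 0.0608
```

Emit:
play_rows --pt "0.3 0.1 -0.5 0 0" --pt "0.3 0.25 -1 0 0"

```text
t: 21.35
eef_pos: [0.4409, 0.19, 0.217]
orientation: [0.822, 0.569, -0.0, -0.0]
wrist_force: [1.6, -0.9, -0.5]
width: 0.061
```

Emit:
play_rows --pt "0.3 0.15 -0.5 0 0" --pt "0.3 0.25 -1 0 0" --pt "0.3 0.25 -1 0 0"

```text
t: 21.65
eef_pos: [0.4673, 0.0837, 0.2172]
orientation: [0.826, 0.564, -0.0, 0.001]
wrist_force: [-0.8, 0.7, -0.2]
width: 0.061
```

Emit:
play_rows --pt "0.3 0 -0.2 -0.2 0" --pt "0.3 0 -0.2 -0.5 0" --pt "0.3 0 -0.2 -0.7 0" --pt "0.3 0 -0.2 -0.7 0" --pt "0.3 0 -0.2 -0.7 0"

```text
t: 22.15
eef_pos: [0.4663, 0.0707, 0.1477]
orientation: [0.823, 0.568, -0.0, -0.0]
wrist_force: [0.5, 0.1, 0.3]
width: 0.061
```

```bash
python3 - <<'E'
from h import *
from cell import bot
import pickle
s=bot.capture("side");cv2.imwrite("pics/s7.png",s["image"]);t=bot.capture("top");cv2.imwrite("pics/t7.png",t["image"]);
pickle.dump((t,s),open("c7.pkl","wb"))
print(bot.get_state()["eef_pos"])
E
```

```text
[0.46701717 0.07078932 0.14863622]
```

View pics/s7.png

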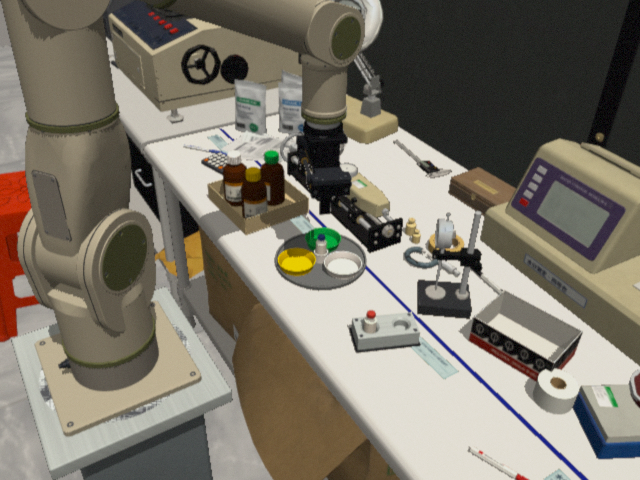

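View pics/t7.png

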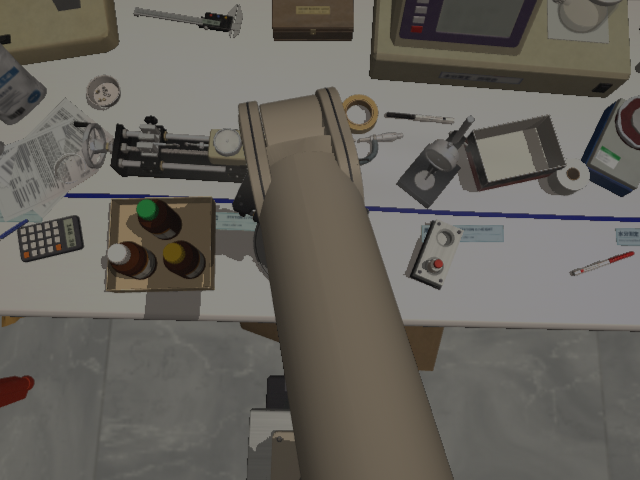

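Emit:
play_rows --pt "0.3 0 -0.03 -0.3 0" --pt "0.3 0 -0.03 -0.6 0" --pt "0.3 0 -0.03 -0.8 0" --pt "0.3 0 -0.03 -0.8 0" --pt "0.3 0 -0.03 -0.8 0"

```text
t: 22.75
eef_pos: [0.4671, 0.0676, 0.0687]
orientation: [0.823, 0.568, 0.001, 0.0]
wrist_force: [0.0, -0.8, 0.2]
width: 0.0612
```

```bash
python3 - <<'E'
from h import *
from cell import bot
s=bot.capture("side");crop(s,270,160,110,120,"pics/s8.png",5)
print(bot.get_state()["eef_pos"])
E
```

```text
[0.4674816  0.06776427 0.06915607]
```

View pics/s8.png

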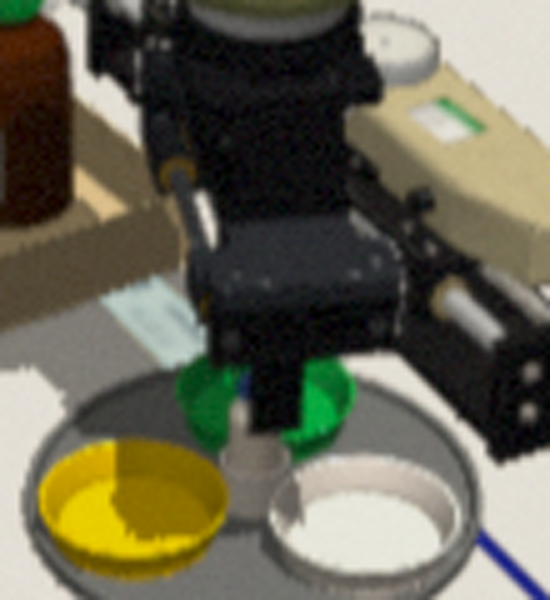

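```bash
python3 - <<'E'
from h import *
import pickle
t,s=pickle.load(open("c0.pkl","rb"))
for z in (0,.06,.1): print(z,[np.round(atz(t,*p,z)[:2],3) for p in [(322,187),(222,185),(115,175),(405,180),(430,207),(458,165),(473,120)]])
# corner of black end plate in side: near-top corner (368,229)?, bottom (371,249)
print(tri((t,322,155),(s,401,220)), np.round(atz(s,371,249,0),3))
print("stand base",np.round(atz(s,419,308,0),3),np.round(atz(s,468,316,0),3),"rod top", tri((t,473,118),(s,478,212)))
E
```

```text
0 [array([0.58 , 0.036]), array([0.578, 0.236]), array([0.592, 0.45 ]), array([ 0.6  , -0.132]), array([ 0.545, -0.182]), array([ 0.635, -0.241]), array([ 0.735, -0.275])]
0.06 [array([0.561, 0.036]), array([0.559, 0.224]), array([0.573, 0.425]), array([ 0.58 , -0.121]), array([ 0.528, -0.167]), array([ 0.613, -0.223]), array([ 0.707, -0.255])]
0.1 [array([0.549, 0.037]), array([0.547, 0.217]), array([0.56 , 0.409]), array([ 0.567, -0.113]), array([ 0.518, -0.158]), array([ 0.599, -0.211]), array([ 0.688, -0.242])]
[0.63453791 0.03172866 0.07022045] [0.59  0.051 0.   ]
stand base [ 0.559 -0.158  0.   ] [ 0.628 -0.226 -0.   ] rod top [ 0.62966369 -0.19776039  0.22922565]
```

Emit:
play_rows --pt "0.3 -0.005 0 -0.15 0" --pt "0.3 -0.005 0 -0.28 0" --pt "0.3 -0.005 0 -0.28 0" --pt "0.3 -0.005 0 -0.28 0"

```text
t: 23.2
eef_pos: [0.4661, 0.0674, 0.04]
orientation: [0.823, 0.568, 0.0, 0.0]
wrist_force: [0.2, 0.5, 0.1]
width: 0.0611
```

Emit:
play_rows --pt "0.9 0 0 0 0" --pt "0.9 0 0 0 0" --pt "0.9 0 0 0 0" --pt "0.9 0 0 0 0" --pt "0.9 0 0 0 0" --pt "0.9 0 0 0 0" --force 10

```text
t: 23.8
eef_pos: [0.4659, 0.0674, 0.0396]
orientation: [0.823, 0.568, 0.0, -0.0]
wrist_force: [-0.0, -0.2, -0.9]
width: 0.0214
```

Gripped (21.4 mm ≈ 22 mm). Lift.

Emit:
play_rows --pt "0.9 0 0 0.1 0" --pt "0.9 0 0 0.3 0" --pt "0.9 0 0 0.6 0" --pt "0.9 0 0 0.9 0" --pt "0.9 0 0 0.9 0" --force 12

```text
t: 24.3
eef_pos: [0.4682, 0.0678, 0.1339]
orientation: [0.823, 0.568, 0.003, 0.001]
wrist_force: [0.8, -0.8, -1.5]
width: 0.0214
```

```bash
python3 - <<'E'
from h import *
from cell import bot
s=bot.capture("side");crop(s,270,120,110,150,"pics/s9.png",4)
print(bot.get_state()["eef_pos"])
E
```

```text
[0.46717758 0.06771425 0.13189319]
```

View pics/s9.png

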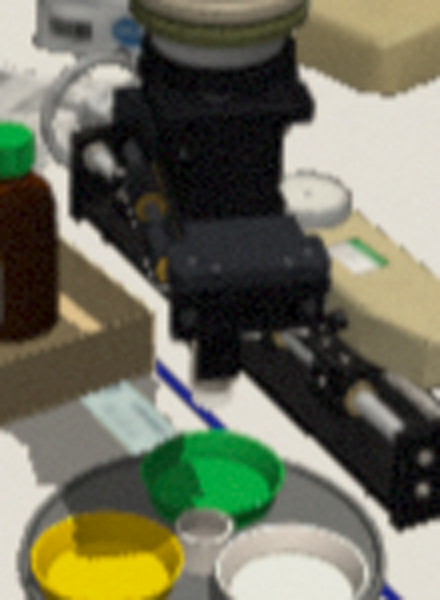

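Emit:
play_rows --pt "0.9 0 -0.15 0 0" --pt "0.9 0.05 -0.45 0 0" --pt "0.9 0.05 -0.75 0 0" --pt "0.9 0.05 -0.9 0 0"

```text
t: 24.75
eef_pos: [0.4702, -0.0252, 0.129]
orientation: [0.824, 0.567, -0.001, -0.0]
wrist_force: [-0.6, 0.5, 0.4]
width: 0.0218
```

Emit:
play_rows --pt "0.9 0 -0.25 0 0" --pt "0.9 0.03 -0.5 0 0" --pt "0.9 0.05 -0.75 0 0" --pt "0.9 0.05 -0.9 0 0"

```text
t: 25.15
eef_pos: [0.4753, -0.1146, 0.129]
orientation: [0.824, 0.567, -0.001, -0.0]
wrist_force: [-0.1, -0.6, -0.5]
width: 0.0215
```

Emit:
play_rows --pt "0.9 0 -0.25 0 0" --pt "0.9 0 -0.5 0 0" --pt "0.9 0 -0.75 0 0" --pt "0.9 0 -0.9 0 0" --pt "0.9 0 -0.9 0 0" --pt "0.9 0 -0.9 0 0"

```text
t: 25.75
eef_pos: [0.4755, -0.2021, 0.129]
orientation: [0.823, 0.568, -0.0, -0.0]
wrist_force: [0.8, 0.1, -0.5]
width: 0.0214
```

```bash
python3 - <<'E'
from h import *
from cell import bot
import pickle
s=bot.capture("side");crop(s,320,200,140,150,"pics/s10.png",4)
t=bot.capture("top");cv2.imwrite("pics/t10.png",t["image"])
pickle.dump((t,s),open("c10.pkl","wb"))
st=bot.get_state();print(st["eef_pos"],st["orientation"],st["qpos"])
E
```

```text
[ 0.47587624 -0.20136925  0.12924458] [ 8.22682849e-01  5.68500425e-01 -8.09129973e-05 -4.37046988e-04] [-0.26501304  0.18626189  0.6415578   1.89086946 -0.12477067  1.10483679
  1.63394537]
```

View pics/s10.png

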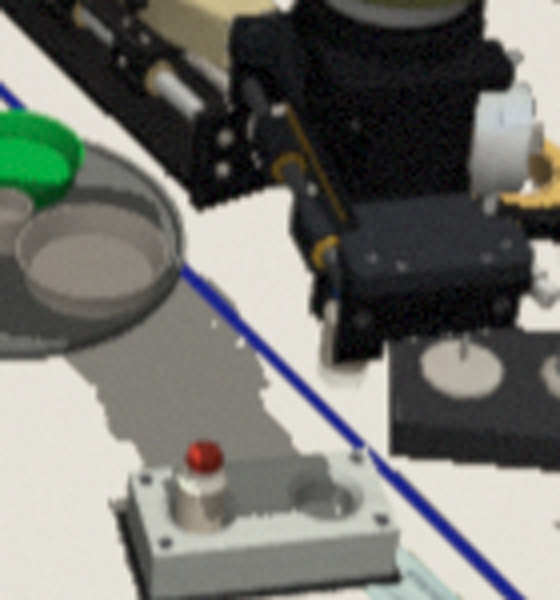

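View pics/t10.png

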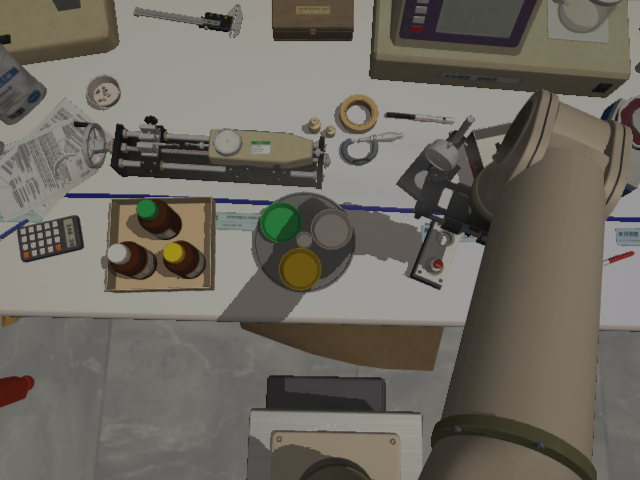

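```bash
python3 - <<'E'
from h import *
import pickle
t,s=pickle.load(open("c0.pkl","rb"))
print(tri((t,443,152),(s,446,232)))
t,s=pickle.load(open("c10.pkl","rb"))
print(proj(s,[.476,-.2014,.1055]),((343+.5)/4+320,(375)/4+200), proj(t,[.476,-.2014,.1055]))
# side: bottom of vial ellipse centre
for z in (.1,.105,.11): print(np.round(atz(s,320+344/4,200+377/4,z),4))
E
```

```text
[ 0.59274431 -0.16322528  0.17665203]
[404.9585658  293.81873125] (405.875, 293.75) [455.60266927 229.61612095]
[ 0.4813 -0.1985  0.1   ]
[ 0.4773 -0.2028  0.105 ]
[ 0.4733 -0.2072  0.11  ]
```

Emit:
play_rows --pt "0.9 0.008 -0.003 -0.2 0" --pt "0.9 0.008 -0.003 -0.4 0" --pt "0.9 0.008 -0.003 -0.6 0" --pt "0.9 0.008 -0.003 -0.68 0" --pt "0.9 0.008 -0.003 -0.68 0" --pt "0.9 0.008 -0.003 -0.68 0"

```text
t: 26.45
eef_pos: [0.4771, -0.2027, 0.0623]
orientation: [0.823, 0.568, 0.0, 0.0]
wrist_force: [1.3, 0.3, -0.2]
width: 0.0215
```

```bash
python3 - <<'E'
from h import *
from cell import bot
s=bot.capture("side");crop(s,335,270,100,80,"pics/s11.png",7)
t=bot.capture("top");crop(t,390,170,100,120,"pics/t11.png",5)
st=bot.get_state();print(st["eef_pos"],proj(s,[.4767,-.2017,.032]),proj(t,[.4767,-.2017,.032]))
E
```

```text
[ 0.47736838 -0.20292672  0.06253414] [401.35343829 323.76525215] [444.90044038 237.47078708]
```

View pics/s11.png

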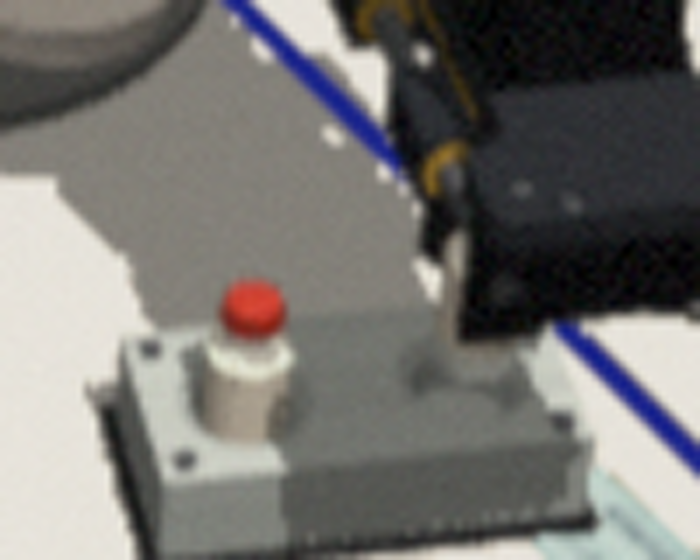

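View pics/t11.png

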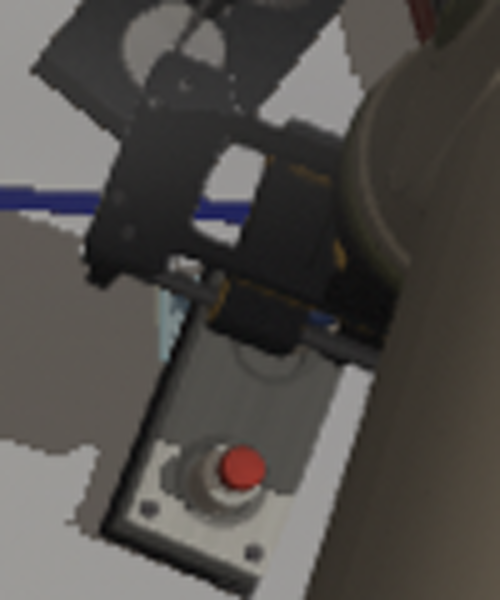

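Emit:
play_rows --pt "0.9 -0.005 0.01 -0.04 0" --pt "0.9 -0.005 0.01 -0.08 0" --pt "0.9 -0.005 0.01 -0.12 0" --pt "0.9 -0.005 0.01 -0.16 0" --pt "0.9 -0.005 0.01 -0.2 0" --pt "0.9 -0.005 0.01 -0.2 0"

```text
t: 27.15
eef_pos: [0.4758, -0.2018, 0.0409]
orientation: [0.823, 0.568, -0.0, -0.0]
wrist_force: [-0.5, 0.7, 0.9]
width: 0.0215
```

Emit:
play_rows --pt "0.9 0.005 0 -0.01 0" --pt "0.9 0.005 0 -0.02 0" --pt "0.9 0.005 0 -0.03 0" --pt "0.9 0.005 0 -0.03 0"

```text
t: 27.55
eef_pos: [0.4767, -0.2019, 0.0385]
orientation: [0.823, 0.568, 0.0, -0.0]
wrist_force: [-1.1, 0.3, -0.7]
width: 0.0215
```

Emit:
play_rows --pt "0.9 0 0 -0.005 0" --pt "0.9 0 0 -0.01 0" --pt "0.9 0 0 -0.01 0"

```text
t: 27.85
eef_pos: [0.4768, -0.2019, 0.0376]
orientation: [0.823, 0.568, 0.0, 0.0]
wrist_force: [0.2, 0.0, 0.2]
width: 0.0217
```

Emit:
play_rows --pt "0.3 0 0 0 0" --pt "0.3 0 0 0 0" --pt "0.3 0 0 0 0" --pt "0.3 0 0 0 0" --pt "0.3 0 0 0 0" --force 40

```text
t: 28.35
eef_pos: [0.4767, -0.2019, 0.0376]
orientation: [0.823, 0.568, 0.0, -0.0]
wrist_force: [0.1, -0.4, -0.4]
width: 0.054
```

Emit:
play_rows --pt "0.3 0 0 0.2 0" --pt "0.3 0 0 0.6 0" --pt "0.3 0 0 1 0" --pt "0.3 0 0 1 0"

```text
t: 28.75
eef_pos: [0.4793, -0.2031, 0.1425]
orientation: [0.823, 0.568, 0.003, 0.003]
wrist_force: [-0.2, -0.1, 0.0]
width: 0.0607
```

Emit:
play_rows --pt "0.3 0 0.2 0.4 0" --pt "0.3 0 0.6 0.8 0" --pt "0.3 0 1 0.8 0"

```text
t: 29.05
eef_pos: [0.4781, -0.1026, 0.2213]
orientation: [0.824, 0.566, 0.002, 0.002]
wrist_force: [2.5, 0.4, 0.0]
width: 0.0605
```

Emit:
play_rows --pt "0.3 0 0.5 0 0" --pt "0.3 0 1 0 0"

```text
t: 29.25
eef_pos: [0.4764, -0.0001, 0.2178]
orientation: [0.823, 0.568, 0.001, -0.0]
wrist_force: [1.1, 0.9, 0.3]
width: 0.0606
```

```bash
python3 - <<'E'
from h import *
from cell import bot
import pickle
s=bot.capture("side");t=bot.capture("top")
pickle.dump((t,s),open("c12.pkl","wb"))
crop(s,335,270,100,80,"pics/s12.png",7);crop(t,390,200,100,100,"pics/t12.png",6)
crop(t,95,180,130,125,"pics/t12b.png",6); crop(s,200,130,110,110,"pics/s12b.png",5)
st=bot.get_state();print(st["t"],st["eef_pos"],st["qpos"])
E
```

```text
29.35 [0.47619817 0.0052804  0.21709669] [-0.5527327  -0.01339994  0.4477685   1.86761077  0.00412767  1.28657227
  1.11153744]
```

View pics/s12.png

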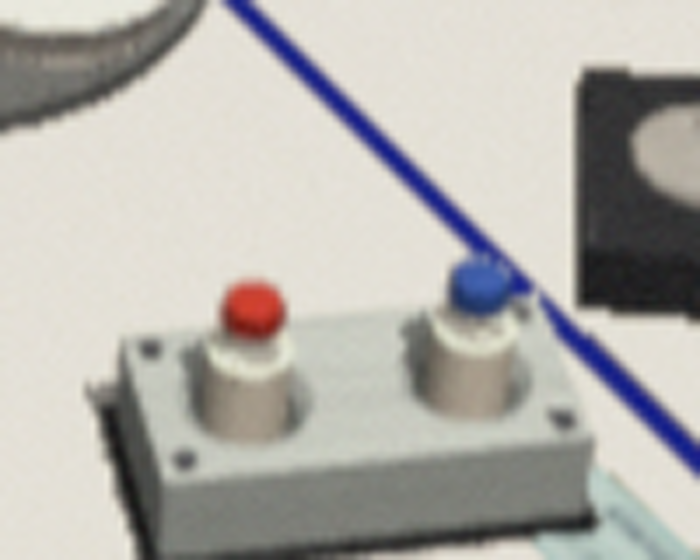

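View pics/t12.png

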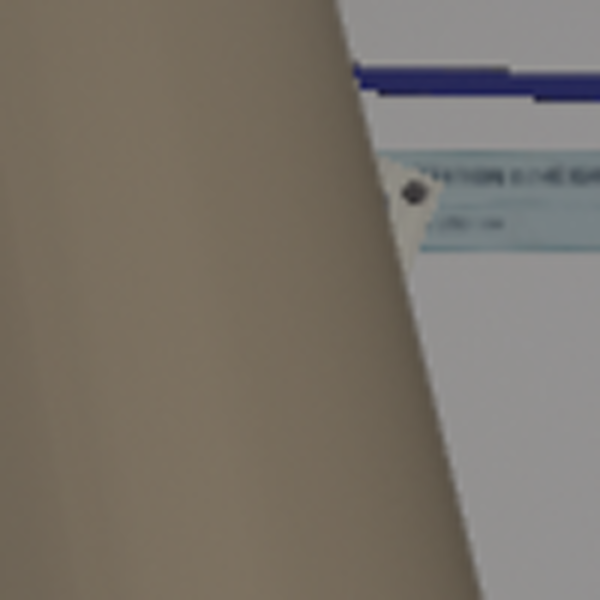

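View pics/t12b.png

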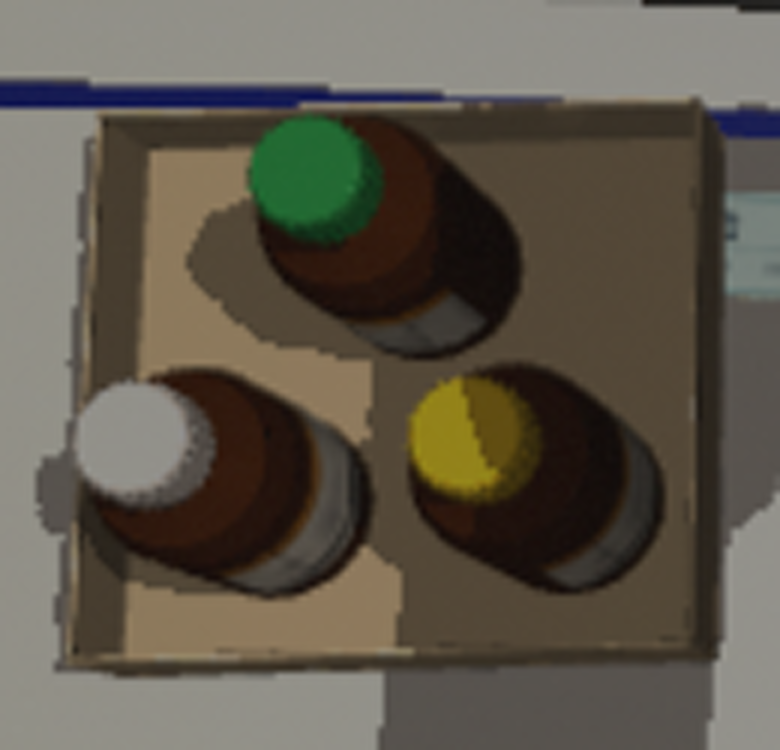

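View pics/s12b.png

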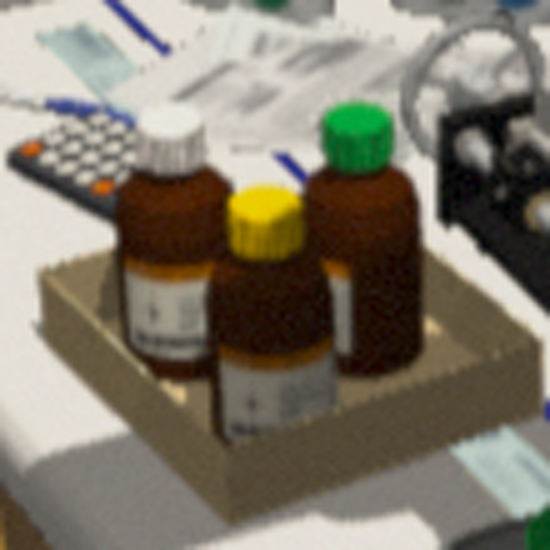

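```bash
python3 - <<'E'
from h import *
import pickle
t,s=pickle.load(open("c12.pkl","rb"))
f=lambda u,v,sc,ox,oy:((u+.5)/sc-.5+ox,(v+.5)/sc-.5+oy)
for k,p in dict(g=(307,175),w=(131,437),y=(468,437)).items(): print(k,np.round(atz(t,*f(*p,6,95,180),.134),4))
for n,p in dict(b=(482,280),r=(253,303)).items(): print(n,np.round(atz(s,*f(*p,7,335,270),.067),4))
t,s=pickle.load(open("c10.pkl","rb"))
crop(t,240,185,130,115,"pics/t13.png",6)
E
```

```text
g [0.4904 0.3371 0.134 ]
w [0.4137 0.3788 0.134 ]
y [0.4164 0.2855 0.134 ]
b [ 0.4774 -0.2015  0.067 ]
r [ 0.4204 -0.1783  0.067 ]
```

View pics/t13.png

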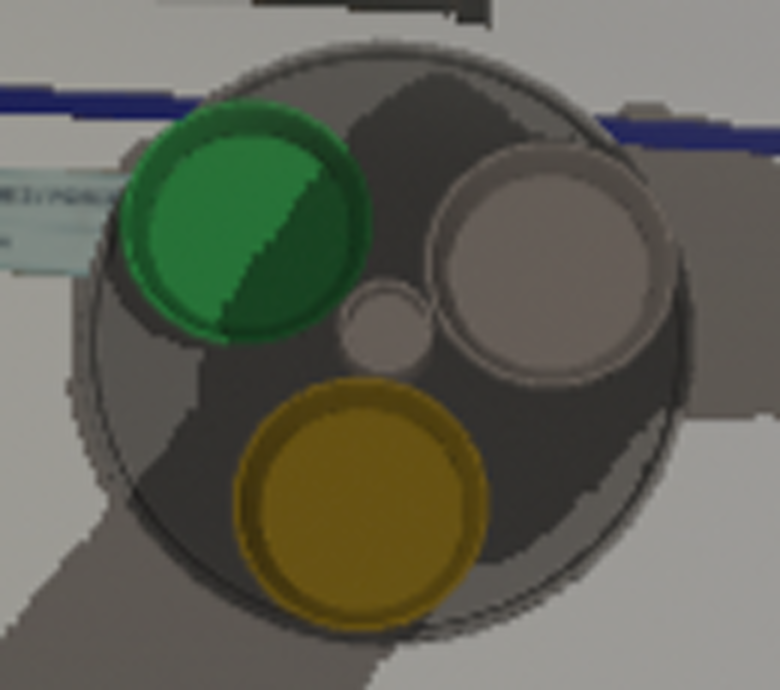

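```bash
python3 - <<'E'
from h import *
import pickle
t,s=pickle.load(open("c10.pkl","rb"))
f=lambda u,v,sc,ox,oy:((u+.5)/sc-.5+ox,(v+.5)/sc-.5+oy)
for k,p in dict(g=(246,221),w=(550.5,264),y=(360.5,505),ped=(387,327)).items(): print(k,np.round(atz(t,*f(*p,6,240,185),.024 if k!='ped' else .028),4))
E
```

```text
g [0.5008 0.1141 0.024 ]
w [0.4895 0.0159 0.024 ]
y [0.4098 0.0743 0.024 ]
ped [0.4666 0.0677 0.028 ]
```

Emit:
play_rows --pt "0.3 -0.1 0.5 0 0" --pt "0.3 -0.2 1 0 0"

```text
t: 29.55
eef_pos: [0.4568, 0.0965, 0.2174]
orientation: [0.824, 0.567, 0.0, -0.0]
wrist_force: [1.1, 1.3, 0.4]
width: 0.0606
```

Emit:
play_rows --pt "0.3 -0.1 0.5 0 0" --pt "0.3 -0.2 1 0 0"

```text
t: 29.75
eef_pos: [0.4368, 0.1957, 0.2174]
orientation: [0.823, 0.568, 0.0, -0.0]
wrist_force: [1.1, 1.5, 0.8]
width: 0.0611
```

Emit:
play_rows --pt "0.3 -0.1 0.4 0 0" --pt "0.3 -0.19 0.8 0 0" --pt "0.3 -0.19 0.8 0 0" --pt "0.3 -0.19 0.8 0 0" --pt "0.3 -0.19 0.8 0 0"

```text
t: 30.25
eef_pos: [0.419, 0.2729, 0.2173]
orientation: [0.824, 0.567, -0.0, 0.0]
wrist_force: [-0.1, 0.4, 0.6]
width: 0.061
```

Emit:
play_rows --pt "0.3 -0.02 0.1 0 0" --pt "0.3 -0.02 0.14 -0.3 0" --pt "0.3 -0.02 0.14 -0.6 0" --pt "0.3 -0.02 0.14 -0.8 0" --pt "0.3 -0.02 0.14 -0.8 0" --pt "0.3 -0.02 0.14 -0.8 0"

```text
t: 30.85
eef_pos: [0.4168, 0.2882, 0.1382]
orientation: [0.823, 0.568, 0.0, -0.0]
wrist_force: [0.7, -0.7, 0.9]
width: 0.0608
```

Emit:
play_rows --pt "0.3 0.003 -0.005 -0.1 0" --pt "0.3 0.003 -0.005 -0.195 0" --pt "0.3 0.003 -0.005 -0.195 0" --pt "0.3 0.003 -0.005 -0.195 0"

```text
t: 31.25
eef_pos: [0.4167, 0.2876, 0.118]
orientation: [0.823, 0.568, -0.0, 0.0]
wrist_force: [-0.8, -0.1, 0.6]
width: 0.0608
```

Emit:
play_rows --pt "0.8 0 0 0 0" --pt "0.8 0 0 0 0" --pt "0.8 0 0 0 0" --pt "0.8 0 0 0 0" --pt "0.8 0 0 0 0"

```text
t: 31.75
eef_pos: [0.4168, 0.2877, 0.1182]
orientation: [0.823, 0.568, 0.0, -0.0]
wrist_force: [0.6, -0.3, -0.2]
width: 0.0302
```

Emit:
play_rows --pt "0.8 0 0 0.1 0" --pt "0.8 0 0 0.3 0" --pt "0.8 0 0 0.55 0" --pt "0.8 0 0 0.8 0" --pt "0.8 0 0 1 0" --pt "0.8 0 0 1 0"

```text
t: 32.35
eef_pos: [0.4178, 0.2885, 0.221]
orientation: [0.823, 0.568, 0.002, -0.0]
wrist_force: [0.9, -0.0, -4.5]
width: 0.0302
```

Target (0.4101, 0.0745): dx −0.007, dy −0.213.

Emit:
play_rows --pt "0.8 0 -0.15 0 0" --pt "0.8 0 -0.4 0 0" --pt "0.8 -0.02 -0.65 0 0" --pt "0.8 -0.03 -0.9 0 0" --pt "0.8 -0.03 -1 0 0"

```text
t: 32.85
eef_pos: [0.4132, 0.1842, 0.2167]
orientation: [0.824, 0.567, -0.001, 0.0]
wrist_force: [-0.4, 0.3, -3.0]
width: 0.03
```

Emit:
play_rows --pt "0.8 -0.02 -0.25 0 0" --pt "0.8 -0.03 -0.5 0 0" --pt "0.8 -0.03 -0.75 0 0" --pt "0.8 -0.03 -0.95 0 0" --pt "0.8 -0.03 -1 0 0" --pt "0.8 -0.03 -1 0 0" --pt "0.8 -0.03 -1 0 0"

```text
t: 33.55
eef_pos: [0.4105, 0.0886, 0.2177]
orientation: [0.823, 0.568, -0.0, -0.0]
wrist_force: [-0.2, 0.4, -3.3]
width: 0.0301
```

Emit:
play_rows --pt "0.8 -0.004 -0.1 0 0" --pt "0.8 -0.004 -0.14 -0.2 0" --pt "0.8 -0.004 -0.14 -0.4 0" --pt "0.8 -0.004 -0.14 -0.6 0" --pt "0.8 -0.004 -0.14 -0.7 0" --pt "0.8 -0.004 -0.14 -0.7 0" --pt "0.8 -0.004 -0.14 -0.7 0"

```text
t: 34.25
eef_pos: [0.4107, 0.0738, 0.1487]
orientation: [0.823, 0.568, 0.0, 0.0]
wrist_force: [0.1, 0.2, -4.3]
width: 0.0295
```

Emit:
play_rows --pt "0.8 -0.004 0.005 -0.05 0" --pt "0.8 -0.004 0.005 -0.1 0" --pt "0.8 -0.004 0.005 -0.15 0" --pt "0.8 -0.004 0.005 -0.2 0" --pt "0.8 -0.004 0.005 -0.23 0" --pt "0.8 -0.004 0.005 -0.23 0" --pt "0.8 -0.004 0.005 -0.23 0"

```text
t: 34.95
eef_pos: [0.4102, 0.0742, 0.1252]
orientation: [0.823, 0.568, 0.0, 0.0]
wrist_force: [0.8, 0.1, -1.5]
width: 0.0301
```

Emit:
play_rows --pt "0.8 0 0 -0.005 0" --pt "0.8 0 0 -0.01 0" --pt "0.8 0 0 -0.015 0" --pt "0.8 0 0 -0.015 0"

```text
t: 35.35
eef_pos: [0.411, 0.0742, 0.125]
orientation: [0.823, 0.568, 0.001, 0.0]
wrist_force: [-3.9, -2.1, 15.4]
width: 0.0298
```

Seated. Release and go up.

Emit:
play_rows --pt "0.3 0 0 0.015 0" --pt "0.3 0 0 0.015 0" --pt "0.3 0 0 0.015 0" --pt "0.3 0 0 0.015 0"

```text
t: 35.75
eef_pos: [0.4098, 0.0743, 0.1249]
orientation: [0.823, 0.568, -0.0, -0.0]
wrist_force: [0.1, 0.2, 0.1]
width: 0.054
```

Emit:
play_rows --pt "0.3 0 0 0.3 0" --pt "0.3 0 0 0.7 0" --pt "0.3 0 0 0.95 0" --pt "0.3 0 0 0.95 0"

```text
t: 36.15
eef_pos: [0.4116, 0.0748, 0.2233]
orientation: [0.823, 0.568, 0.003, 0.0]
wrist_force: [0.3, -0.4, -0.8]
width: 0.061
```

Emit:
play_rows --pt "0.3 0 0.5 0 0" --pt "0.3 0 1 0 0"

```text
t: 36.35
eef_pos: [0.41, 0.1748, 0.2198]
orientation: [0.824, 0.567, 0.0, -0.0]
wrist_force: [1.0, -0.7, 0.4]
width: 0.0604
```

Emit:
play_rows --pt "0.3 0 0.5 0 0" --pt "0.3 0 1 0 0"

```text
t: 36.55
eef_pos: [0.4094, 0.276, 0.2192]
orientation: [0.823, 0.568, -0.0, -0.0]
wrist_force: [0.9, 0.1, 0.5]
width: 0.0606
```

Emit:
play_rows --pt "0.3 0.02 0.4 0 0" --pt "0.3 0.02 0.8 0 0" --pt "0.3 0.02 1 0 0" --pt "0.3 0.02 1 0 0" --pt "0.3 0.02 1 0 0"

```text
t: 37.05
eef_pos: [0.4118, 0.3736, 0.2189]
orientation: [0.823, 0.568, -0.001, 0.0]
wrist_force: [0.5, -1.3, -0.6]
width: 0.0612
```

```bash
python3 - <<'E'
from h import *
from cell import bot
s=bot.capture("side");cv2.imwrite("pics/s14.png",s["image"][:400])
st=bot.get_state();print(st["t"],st["eef_pos"])
E
```

```text
37.1 [0.41217549 0.37300349 0.21930967]
```

View pics/s14.png

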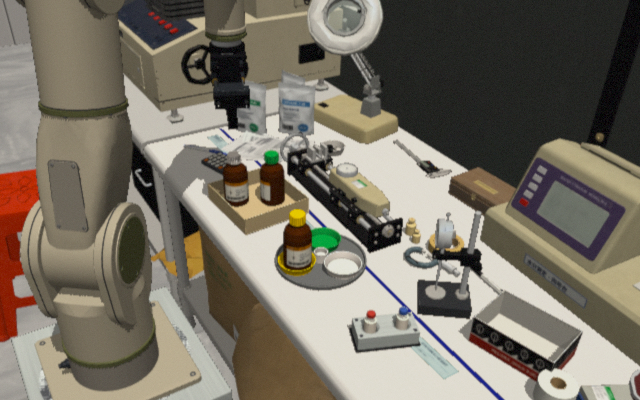

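Emit:
play_rows --pt "0.3 0.008 0.065 0 0" --pt "0.3 0.008 0.065 -0.3 0" --pt "0.3 0.008 0.065 -0.6 0" --pt "0.3 0.008 0.065 -0.8 0" --pt "0.3 0.008 0.065 -0.8 0" --pt "0.3 0.008 0.065 -0.8 0"

```text
t: 37.7
eef_pos: [0.4131, 0.3806, 0.1408]
orientation: [0.823, 0.568, 0.0, -0.0]
wrist_force: [-0.3, 0.5, 0.6]
width: 0.061
```

Emit:
play_rows --pt "0.3 0 -0.01 -0.1 0" --pt "0.3 0 -0.01 -0.21 0" --pt "0.3 0 -0.01 -0.21 0" --pt "0.3 0 -0.01 -0.21 0"

```text
t: 38.1
eef_pos: [0.4127, 0.3796, 0.1189]
orientation: [0.823, 0.568, -0.0, 0.0]
wrist_force: [1.1, -0.3, -0.2]
width: 0.0611
```

Emit:
play_rows --pt "0.8 0 0 0 0" --pt "0.8 0 0 0 0" --pt "0.8 0 0 0 0" --pt "0.8 0 0 0 0" --pt "0.8 0 0 0 0"

```text
t: 38.6
eef_pos: [0.4128, 0.3799, 0.1192]
orientation: [0.823, 0.568, 0.0, -0.0]
wrist_force: [0.2, 1.2, -0.3]
width: 0.0301
```

Emit:
play_rows --pt "0.8 0 0 0.1 0" --pt "0.8 0 0 0.3 0" --pt "0.8 0 0 0.55 0" --pt "0.8 0 0 0.8 0" --pt "0.8 0 0 1 0" --pt "0.8 0 0 1 0"

```text
t: 39.2
eef_pos: [0.4137, 0.3806, 0.2222]
orientation: [0.823, 0.568, 0.002, -0.001]
wrist_force: [-0.4, 0.6, -4.1]
width: 0.0299
```

Emit:
play_rows --pt "0.8 0 -0.15 0 0" --pt "0.8 0 -0.4 0 0" --pt "0.8 0 -0.65 0 0" --pt "0.8 0 -0.9 0 0" --pt "0.8 0 -1 0 0"

```text
t: 39.7
eef_pos: [0.4126, 0.2761, 0.2177]
orientation: [0.824, 0.567, -0.001, 0.0]
wrist_force: [0.8, -0.4, -3.5]
width: 0.0295
```

Emit:
play_rows --pt "0.8 0.15 -0.25 0 0" --pt "0.8 0.3 -0.5 0 0" --pt "0.8 0.45 -0.75 0 0" --pt "0.8 0.55 -1 0 0"

```text
t: 40.1
eef_pos: [0.4679, 0.1783, 0.218]
orientation: [0.823, 0.568, -0.001, -0.0]
wrist_force: [0.6, -0.4, -3.6]
width: 0.03
```

Emit:
play_rows --pt "0.8 0.15 -0.25 0 0" --pt "0.8 0.21 -0.5 0 0" --pt "0.8 0.21 -0.75 0 0" --pt "0.8 0.21 -1 0 0"

```text
t: 40.5
eef_pos: [0.4882, 0.0785, 0.2179]
orientation: [0.823, 0.568, -0.001, -0.0]
wrist_force: [0.7, 0.8, -3.4]
width: 0.03
```

Emit:
play_rows --pt "0.8 0 -0.25 0 0" --pt "0.8 0 -0.45 0 0" --pt "0.8 0 -0.63 0 0" --pt "0.8 0 -0.63 0 0" --pt "0.8 0 -0.63 0 0"

```text
t: 41.0
eef_pos: [0.4883, 0.0168, 0.2184]
orientation: [0.823, 0.568, -0.0, -0.0]
wrist_force: [-1.2, 0.5, -4.8]
width: 0.0298
```

Target (0.4893, 0.0156), z 0.126.

Emit:
play_rows --pt "0.8 0.008 -0.01 -0.1 0" --pt "0.8 0.008 -0.01 -0.3 0" --pt "0.8 0.008 -0.01 -0.5 0" --pt "0.8 0.008 -0.01 -0.65 0" --pt "0.8 0.008 -0.01 -0.7 0" --pt "0.8 0.008 -0.01 -0.7 0" --pt "0.8 0.008 -0.01 -0.7 0"

```text
t: 41.7
eef_pos: [0.4899, 0.016, 0.1495]
orientation: [0.823, 0.568, 0.0, 0.0]
wrist_force: [-0.5, -0.3, -2.2]
width: 0.0303
```

Emit:
play_rows --pt "0.8 -0.003 0 -0.05 0" --pt "0.8 -0.003 0 -0.1 0" --pt "0.8 -0.003 0 -0.15 0" --pt "0.8 -0.003 0 -0.2 0" --pt "0.8 -0.003 0 -0.23 0" --pt "0.8 -0.003 0 -0.23 0" --pt "0.8 -0.003 0 -0.23 0"

```text
t: 42.4
eef_pos: [0.4896, 0.0158, 0.1262]
orientation: [0.823, 0.568, 0.0, 0.0]
wrist_force: [0.1, 0.5, -1.9]
width: 0.0302
```

Emit:
play_rows --pt "0.8 0 0 -0.005 0" --pt "0.8 0 0 -0.01 0" --pt "0.8 0 0 -0.01 0" --pt "0.8 0 0 -0.01 0"

```text
t: 42.8
eef_pos: [0.4901, 0.016, 0.1261]
orientation: [0.823, 0.568, 0.001, 0.0]
wrist_force: [-0.3, 0.7, 7.7]
width: 0.0301
```

Emit:
play_rows --pt "0.3 0 0 0.01 0" --pt "0.3 0 0 0.01 0" --pt "0.3 0 0 0.01 0" --pt "0.3 0 0 0.01 0"

```text
t: 43.2
eef_pos: [0.4891, 0.0157, 0.1259]
orientation: [0.823, 0.568, -0.0, -0.0]
wrist_force: [-0.0, -0.4, -0.6]
width: 0.0541
```

Emit:
play_rows --pt "0.3 0 0 0.3 0" --pt "0.3 0 0 0.7 0" --pt "0.3 0 0 0.95 0" --pt "0.3 0 0 0.95 0"

```text
t: 43.6
eef_pos: [0.491, 0.0158, 0.2245]
orientation: [0.823, 0.568, 0.003, 0.001]
wrist_force: [0.2, 0.2, 0.3]
width: 0.0606
```

Emit:
play_rows --pt "0.3 0 0.5 0 0" --pt "0.3 0 1 0 0"

```text
t: 43.8
eef_pos: [0.4892, 0.1159, 0.2208]
orientation: [0.824, 0.566, 0.0, -0.0]
wrist_force: [0.5, 0.3, -0.1]
width: 0.061
```

Emit:
play_rows --pt "0.3 0 0.5 0 0" --pt "0.3 0 1 0 0"

```text
t: 44.0
eef_pos: [0.4887, 0.2175, 0.2203]
orientation: [0.823, 0.568, -0.0, -0.0]
wrist_force: [1.3, 0.3, 0.4]
width: 0.0606
```

Emit:
play_rows --pt "0.3 0.02 0.4 0 0" --pt "0.3 0.02 0.8 0 0" --pt "0.3 0.02 1 0 0" --pt "0.3 0.02 1 0 0" --pt "0.3 0.02 1 0 0"

```text
t: 44.5
eef_pos: [0.4915, 0.3146, 0.2203]
orientation: [0.823, 0.568, -0.001, 0.0]
wrist_force: [0.4, -0.7, 0.3]
width: 0.0611
```

Green at (0.4920, 0.3384): dy +0.024.

Emit:
play_rows --pt "0.3 0.006 0.15 0 0" --pt "0.3 0.006 0.238 0 0" --pt "0.3 0.006 0.238 -0.3 0" --pt "0.3 0.006 0.238 -0.6 0" --pt "0.3 0.006 0.238 -0.8 0" --pt "0.3 0.006 0.238 -0.8 0" --pt "0.3 0.006 0.238 -0.8 0"

```text
t: 45.2
eef_pos: [0.4921, 0.3397, 0.1417]
orientation: [0.823, 0.568, 0.0, -0.0]
wrist_force: [-0.5, 0.4, 0.2]
width: 0.0611
```

Emit:
play_rows --pt "0.3 0 -0.01 -0.1 0" --pt "0.3 0 -0.01 -0.225 0" --pt "0.3 0 -0.01 -0.225 0" --pt "0.3 0 -0.01 -0.225 0"

```text
t: 45.6
eef_pos: [0.4917, 0.3384, 0.1183]
orientation: [0.823, 0.568, -0.0, -0.0]
wrist_force: [0.1, 0.2, -0.2]
width: 0.0609
```

Emit:
play_rows --pt "0.8 0 0 0 0" --pt "0.8 0 0 0 0" --pt "0.8 0 0 0 0" --pt "0.8 0 0 0 0" --pt "0.8 0 0 0 0"

```text
t: 46.1
eef_pos: [0.4919, 0.3386, 0.1187]
orientation: [0.823, 0.568, 0.0, -0.0]
wrist_force: [0.5, 1.5, -0.1]
width: 0.0297
```

Emit:
play_rows --pt "0.8 0 0 0.1 0" --pt "0.8 0 0 0.3 0" --pt "0.8 0 0 0.55 0" --pt "0.8 0 0 0.8 0" --pt "0.8 0 0 1 0" --pt "0.8 0 0 1 0"

```text
t: 46.7
eef_pos: [0.493, 0.3392, 0.2218]
orientation: [0.823, 0.568, 0.002, -0.0]
wrist_force: [0.3, -0.1, -2.3]
width: 0.0302
```

Emit:
play_rows --pt "0.8 0 -0.15 0 0" --pt "0.8 0 -0.4 0 0" --pt "0.8 0.02 -0.65 0 0" --pt "0.8 0.04 -0.9 0 0" --pt "0.8 0.04 -1 0 0"

```text
t: 47.2
eef_pos: [0.4958, 0.2343, 0.2172]
orientation: [0.824, 0.566, -0.001, 0.0]
wrist_force: [-0.2, 0.4, -3.4]
width: 0.0299
```

Emit:
play_rows --pt "0.8 0.02 -0.25 0 0" --pt "0.8 0.045 -0.5 0 0" --pt "0.8 0.045 -0.75 0 0" --pt "0.8 0.045 -0.95 0 0" --pt "0.8 0.045 -1 0 0"

```text
t: 47.7
eef_pos: [0.5, 0.1357, 0.2178]
orientation: [0.824, 0.567, -0.001, 0.0]
wrist_force: [0.4, 1.0, -3.5]
width: 0.0297
```

Emit:
play_rows --pt "0.8 0 -0.15 0 0" --pt "0.8 0 -0.24 0 0" --pt "0.8 0 -0.24 0 0" --pt "0.8 0 -0.24 0 0"

```text
t: 48.1
eef_pos: [0.5003, 0.115, 0.2185]
orientation: [0.823, 0.568, 0.0, -0.0]
wrist_force: [-0.2, -0.1, -3.5]
width: 0.0303
```

Emit:
play_rows --pt "0.8 0.003 -0.01 -0.1 0" --pt "0.8 0.003 -0.01 -0.3 0" --pt "0.8 0.003 -0.01 -0.5 0" --pt "0.8 0.003 -0.01 -0.65 0" --pt "0.8 0.003 -0.01 -0.7 0" --pt "0.8 0.003 -0.01 -0.7 0" --pt "0.8 0.003 -0.01 -0.7 0"

```text
t: 48.8
eef_pos: [0.501, 0.1138, 0.1491]
orientation: [0.823, 0.568, 0.0, 0.0]
wrist_force: [0.1, 0.6, -3.0]
width: 0.0304
```

Emit:
play_rows --pt "0.8 0 0 -0.05 0" --pt "0.8 0 0 -0.1 0" --pt "0.8 0 0 -0.15 0" --pt "0.8 0 0 -0.2 0" --pt "0.8 0 0 -0.23 0" --pt "0.8 0 0 -0.23 0" --pt "0.8 0 0 -0.23 0"

```text
t: 49.5
eef_pos: [0.501, 0.1135, 0.1257]
orientation: [0.823, 0.568, 0.0, 0.0]
wrist_force: [0.6, -0.2, -2.3]
width: 0.0299
```

Emit:
play_rows --pt "0.8 0 0 -0.005 0" --pt "0.8 0 0 -0.01 0" --pt "0.8 0 0 -0.01 0" --pt "0.8 0 0 -0.01 0"

```text
t: 49.9
eef_pos: [0.5014, 0.1135, 0.1256]
orientation: [0.823, 0.568, 0.001, 0.0]
wrist_force: [-0.7, -1.3, 8.3]
width: 0.03
```

Release, rise, and retreat to +y so the cameras see everything.

Emit:
play_rows --pt "0.3 0 0 0.01 0" --pt "0.3 0 0 0.01 0" --pt "0.3 0 0 0.01 0" --pt "0.3 0 0 0.01 0"

```text
t: 50.3
eef_pos: [0.5006, 0.1136, 0.1254]
orientation: [0.823, 0.568, -0.0, -0.0]
wrist_force: [0.0, 0.3, 0.1]
width: 0.0543
```

Emit:
play_rows --pt "0.3 0 0 0.3 0" --pt "0.3 0 0 0.7 0" --pt "0.3 0 0 1 0" --pt "0.3 0 0 1 0"

```text
t: 50.7
eef_pos: [0.5026, 0.1141, 0.2298]
orientation: [0.823, 0.568, 0.003, 0.001]
wrist_force: [-0.1, -0.1, -0.1]
width: 0.0609
```

Emit:
play_rows --pt "0.3 -0.2 0.5 0.2 0" --pt "0.3 -0.4 1 0.3 0"

```text
t: 50.9
eef_pos: [0.4651, 0.2024, 0.2535]
orientation: [0.824, 0.566, 0.0, 0.0]
wrist_force: [1.0, 1.2, -1.1]
width: 0.0608
```

Emit:
play_rows --pt "0.3 -0.2 0.5 0 0" --pt "0.3 -0.4 1 0 0"

```text
t: 51.1
eef_pos: [0.4269, 0.2969, 0.2529]
orientation: [0.823, 0.568, 0.0, -0.0]
wrist_force: [1.6, 0.0, -0.4]
width: 0.0608
```

Emit:
play_rows --pt "0.3 -0.2 0.5 0 0" --pt "0.3 -0.3 1 0 0"

```text
t: 51.3
eef_pos: [0.3972, 0.3924, 0.2527]
orientation: [0.823, 0.568, -0.0, -0.0]
wrist_force: [1.5, 0.3, 0.1]
width: 0.0607
```

Emit:
play_rows --pt "0.3 -0.2 0.4 0 0" --pt "0.3 -0.3 0.8 0 0" --pt "0.3 -0.3 0.8 0 0" --pt "0.3 -0.3 0.8 0 0"

```text
t: 51.7
eef_pos: [0.3682, 0.4712, 0.2517]
orientation: [0.823, 0.569, -0.001, 0.0]
wrist_force: [0.6, -1.1, -0.7]
width: 0.061
```

```bash
python3 - <<'E'
from h import *
from cell import bot
import pickle
s=bot.capture("side");t=bot.capture("top")
pickle.dump((t,s),open("c15.pkl","wb"))
cv2.imwrite("pics/s15.png",s["image"][100:400]);crop(t,240,185,130,115,"pics/t15.png",6);crop(t,400,200,80,100,"pics/t15b.png",6)
cv2.imwrite("pics/t15c.png",t["image"])
st=bot.get_state();print(st["t"],st["eef_pos"])
E
```

```text
51.8 [0.3696664  0.46960507 0.25257913]
```

View pics/s15.png

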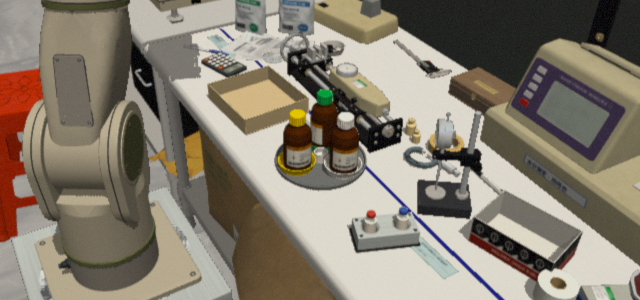

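View pics/t15.png

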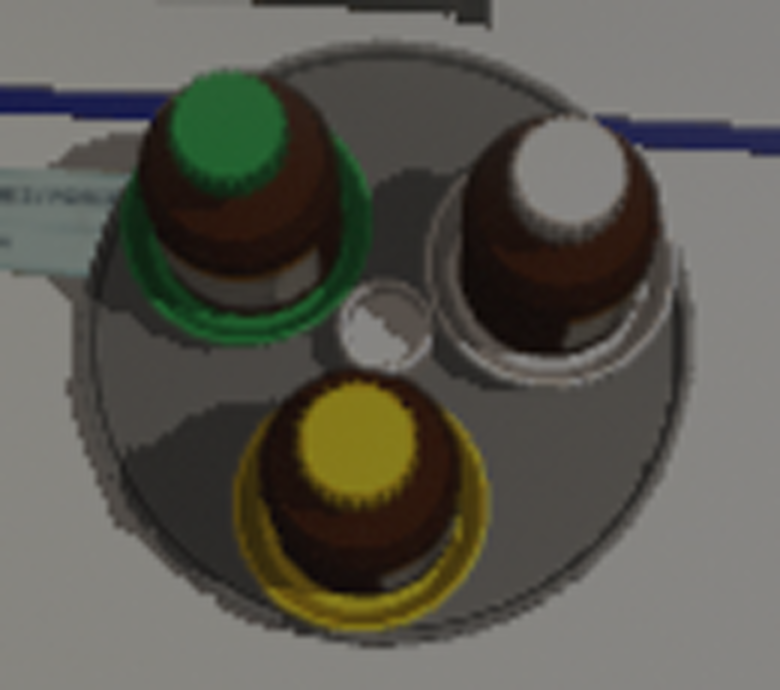

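View pics/t15b.png

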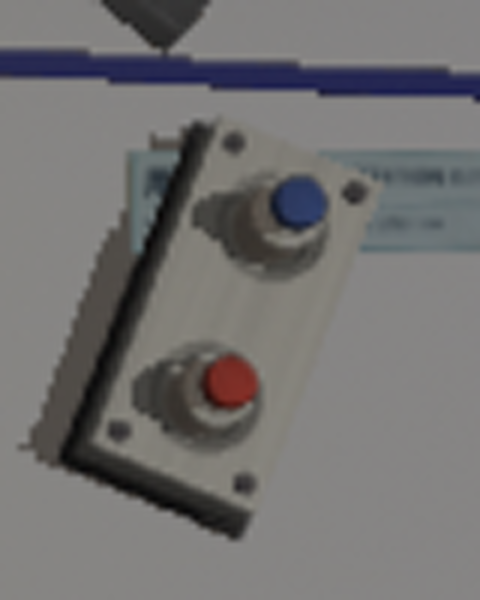

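```bash
python3 - <<'E'
from h import *
import pickle
t,s=pickle.load(open("c15.pkl","rb"))
f=lambda u,v,sc,ox,oy:((u+.5)/sc-.5+ox,(v+.5)/sc-.5+oy)
for k,p in dict(g=(229,126),w=(570,174),y=(358,438)).items(): print(k,np.round(atz(t,*f(*p,6,240,185),.141),4))
for k,p in dict(b=(299,202),r=(231,380)).items(): print(k,np.round(atz(t,*f(*p,6,400,200),.067),4))
# same-method check, pixel centroid heights in the two views
g=lambda u,v:(u,v+100)
E
```

```text
g [0.5009 0.1123 0.141 ]
w [0.4898 0.0153 0.141 ]
y [0.4124 0.0728 0.141 ]
b [ 0.4775 -0.2009  0.067 ]
r [ 0.4215 -0.1787  0.067 ]
```

```bash
python3 - <<'E'
from cell import bot
print(bot.finish_job()); print(bot.get_state()["t"])
E
```

```text
the job is handed in; nothing more can be done
None
the job is handed in; nothing more can be done
```

I did all three steps in order and handed the job in at about 52 s of the 134 s allowed; `bot.finish_job()` gives no verdict, so I have no official result.

- **What I did:** I stood the green, white and yellow bottles in the card tray. I then seated the blue-capped vial in the empty hole of the feed block, and put the yellow, white and green bottles back in their own cups.
- **Bottles, last pictures:** all three stand upright in the cup of their cap's colour. The cap centres measure 1.4 mm (green), 0.6 mm (white) and 2.9 mm (yellow) from the cup axes, with an 8 mm limit.
- **Vials, last pictures:** the blue-capped vial is seated about 1 mm off the hole centre, at the same level as the red one. The red-capped vial measures exactly where it was at the start.
- **Arm:** it had moved clear and was touching nothing.

No check failed. The one reading that stood out is the yellow bottle's 2.9 mm offset, just under the 3 mm of play in the cup floor. I did not measure the bottles' tilt directly; I judged them upright from the pictures. The positions are from pictures calibrated to about 2 mm.

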